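Tension two spoke nipples of a cart wheel with the nipple key

ROBOT

A 6-joint arm with a two-finger parallel gripper is mounted at the origin on the work surface. World frame = base frame: x ahead of the robot, y to its left, z up, the work surface at z = 0. Lengths are in m, angles in rad, forces in N, time in s.
With the tool pointing down it reaches from about 0.375 to 0.9 m from the base axis. Payload 3.1 kg.
Tool frame: the origin (TCP) lies midway between the tips of the shut fingers; the grasp point (between the pads) lies 19 mm behind it (manip.grasp_offset is the distance from the TCP to the grasp point, in m); z points along the fingers, y is the line along which they close (so a half turn about z gives the same grasp; the last joint's range is limited). The gripper opens to 85 mm and grips with 20 to 120 N. Pads are 22 mm wide; open, the fingers measure 114 mm over their backs; the gripper's body (76 mm by 85 mm) begins 54 mm behind the grasp point. The pads swing forward as they close: fully open they stand 13 mm farther back than shut.
Start: joints at [1.089, 0.527, 1.433, -0, 1.181, -0.178], TCP at [0.187, 0.596, 0.231] pointing down, gripper open.
Joint ranges: [-3.08, 3.08], [-0.75, 2.2], [0.22, 2.44], [-1.43, 4.57], [0, 2.65], [-2.85, 2.85]. Speed limits (rad/s): [2.79, 2.79, 3.14, 3.14, 3.14, 3.14].

INTERFACE

Orientations are given as a unit quaternion [x, y, z, w].
In Python, from station import sensors, cams, order, manip gives the robot as it stands.
- The arm moves only by the tool move_arm, never from a script. Its argument "targets" is a list of rows, each an object of numbers: "dx", "dy", "dz": the shift along the world's x, y, z normalised to -1 to 1, where 1 is 25 mm; "rx", "ry", "rz": the turn, a rotation vector about the world's x, y, z normalised to -1 to 1, where 1 is 30 degrees. A call has exactly 10 rows; each row shifts and turns the commanded pose from where the row before left it; what a row does not reach is not made up. A row lasts 1/8 s, in which the tool goes at most 62.5 mm and 10.7 degrees, less where a joint would pass 70% of its speed; a pose out of reach is approached as far as the arm can. A call with a number of a shift or a turn outside -1 to 1 is refused whole. A call with a gripper value outside its range is refused whole. "claw" is the opening in per cent of the stroke, from 0 (shut) to 100 (fully open), set as the call begins (left out, the last holds). The fingers move at their own pace and stop on an object; "newtons" is the grip in N (left out, the last holds). Time passes only in rows, so rows that do not move let the fingers close, or fill a call up. It gives the time, the measured TCP pose, the force, the opening and the grip force at its end, in the units of the state.
- sensors.sense(): the state, without advancing time (a new reading comes with each control period).
- cams.snapshot(name): name is "scene" or "top"; returns the picture (384x512x3 uint8, red, green, blue); there is no depth.
- cams.camera_model(name): a dict with "fx", "fy", "cx", "cy" (pixels), "distortion" ([k1, k2, p1, p2, k3] as OpenCV has them; the pictures are not rectified), "extrinsics" (4x4, takes a point from world to camera coordinates). Camera axes: x right, y down, z forward; pixel columns grow to the right and rows downward; lengths in m; the calibration is good to about 2 mm. A picture is of the moment at which its call begins. camera_model takes no time and is no camera call.
- order.sign_off(): hands the job in; it is judged then, once.
The state is a dict: "t": time; "q": joint angles; "qd": joint speeds; "tau": joint torques, N m; "tcp_pos": TCP position; "tool_rot": TCP orientation; "force": force on the tool from outside, world axes, zero at the start; "ft_torque": the same for the moment, N m; "finger_gap": opening from 0.0 (shut) to 1.0 (fully open); "gripper_force": force on a finger pad.
Only numpy, scipy, OpenCV 4.12 (cv2) and the standard library are available. Lean on these libraries where they do the work, as an engineer would, in place of code of your own. Each camera call takes 0.05 s, during which the arm holds its last target. There are 200 camera calls.

TASK

Take the nipple key from its rest and tighten the two uppermost spoke nipples of the upright wheel in order along the rim: first the one of these two nearer the valve stem by one quarter turn, then its neighbour farther from the stem by two quarter turns, each counted clockwise (seen from outside the rim) from where its slack is taken up and you feel it bite. Turn them only with the key, do not lean hard on the wheel or overtighten, leave the other things alone, and finally stand the key upright in its rest and let go.

Things in the scene. Friction and masses are not known exactly. Their poses are not given: they have to be found in the camera images.
- wheel: bare upright wheel in a fixed grey stand, rim 220 mm across, 40 mm wide. Origin on the bench under its centre; z up, x along the axle (125 mm high). Rim surface at radius 110 mm (top at 235 mm). 16 nipples, 22.5 degrees apart: nipple 1 leans 11.25 degrees from straight up to +y, nipple 2 as much to -y. Stand foot 170 x 130 mm (x, y).
- valve (a point): middle of the brass valve stem, 8 mm thick and 45 mm long, that points from the rim towards the hub just beyond the first nipple, 22.5 degrees from straight up on the wheel's +y side. This point is 86 mm from the axle's centre line.
- nipple1_top (a point): first nipple, the one of the two uppermost nearer the valve stem: centre of the flat tip of the head; z points away from the hub along the turning axis, x and y are square to the flats and turn with the head. The head is a plain brass square, 14 mm across flats and 14 mm tall, standing on the outside of the rim; its last 4 mm taper to an 8 mm wide tip, 124.5 mm from the axle.
- nipple2_top (a point): second nipple, the other of the two uppermost: centre of the flat tip of the head; z points away from the hub along the turning axis, x and y are square to the flats and turn with the head. The head is a plain brass square, 14 mm across flats and 14 mm tall, standing on the outside of the rim; its last 4 mm taper to an 8 mm wide tip, 124.5 mm from the axle.
- nipple1 (a joint): first nipple (rad, 0 at the start): how far it is tightened past its bite; a quarter turn is 1.571. Grows clockwise seen from outside the rim. The nipple first spins almost freely (0.02 N m) through a hidden slack of 0.15 to 1.15 rad, the value staying at 0; then it bites (steady 0.22 N m) and the value grows. Stays where left.
- nipple2 (a joint): second nipple (rad, 0 at the start): how far it is tightened past its bite; a quarter turn is 1.571. Grows clockwise seen from outside the rim. The nipple first spins almost freely (0.02 N m) through a hidden slack of 0.15 to 1.15 rad, the value staying at 0; then it bites (steady 0.22 N m) and the value grows. Stays where left.
- key: nipple key, 82 mm tall, 140 g, standing socket down in its rest. Origin at the centre of the socket's mouth (underside), z up. Steel barrel 24 mm square, 46 mm tall, with a 16 mm square socket 13 mm deep (1 mm play all round a nipple head, so about 0.16 rad of turning play each way). Fully seated, the socket's floor lies on the nipple's tip: mouth 13 mm below the tip.
- key_handle (a point): middle of the key's black flat handle, 64 mm above the mouth: 36 mm tall (46 to 82 mm above the mouth), 44 mm wide along x, 14 mm thick along y, its sides parallel to the socket's.
- rest: black block, 70 x 70 x 34 mm, fixed to the bench, with one square pocket 30 x 30 mm, 22 mm deep (its floor 12 mm above the bench), with a 3 mm chamfer at the mouth, sides parallel to the block's. Origin under its centre on the bench, z up. It stands on the left or on the right of the wheel, a bin on the other side.
- bin: blue open bin with spare nipples, 120 x 100 x 45 mm, fixed. Origin under its centre.
- cartridge: white sealant cartridge standing upright, 48 mm across, 225 mm tall with its nozzle. Bystander. Origin under its centre.
- paper_roll: white paper roll standing on end, 100 mm across and 100 mm tall. Bystander. Origin under its centre.
- screwdriver: screwdriver lying on the bench beyond the wheel. Bystander.
- wrench: steel wrench lying on the bench. Bystander.
- tape: grey tape ring lying flat, 90 mm across, 24 mm tall. Bystander.
- spoke: short thick steel spoke blank lying on the bench, 110 mm long, 8 mm thick. Bystander.
Things that resemble listed ones, but are neither listed nor needed, are in the scene too. Leave any orange look-alike of the key alone. Leave any blue look-alike of the rest alone.

How it is judged:
By the outcome, as a careful person would: the job done as asked, in the order asked, and still so for the second after the job is handed in, with the robot touching nothing.
It also fails if it takes over 72 s, if anything falls off the work surface, if the arm or the gripper's body presses on something with over 40 N, if the wrist force passes 120 N, or if a joint passes its speed limit or range.

## Working session

There is one attempt and no reset: what is moved stays moved. The work goes in short steps, Python scripts to look and compute and a tool call to move; the robot and the scene stay as the last step left them, time stands still between calls to the robot, and variables do not carry over. Pictures are saved under pics/ and viewed, at most 10 in all, crops included, and the job is handed in when it is done.

Besides the shell and the picture viewer there is one more tool, called by a JSON object that holds its "op" and its "data", one argument or row to a line. move_arm: Moves the arm, as the interface text tells. Scaled input: -1 to 1 covers 25 mm each way for a shift and 30 degrees each way for a turn. Its arguments: {"type":"object","properties":{"targets":{"type":"array"},"claw":{"type":"number"},"newtons":{"type":"number"}},"required":["targets"]}

```bash
ls; mkdir -p pics; python3 - <<'E'
from station import sensors,cams,manip
import cv2,numpy as np
for n in("scene","top"):
    p=cams.snapshot(n); cv2.imwrite(f"pics/{n}0.png",p[:,:,::-1]); m=cams.camera_model(n)
    E=np.array(m["extrinsics"]); print(n,m["fx"],m["fy"],m["cx"],m["cy"],m["distortion"],E.round(3).tolist(),(-E[:3,:3].T@E[:3,3]).round(3))
s=sensors.sense();print(s, manip.grasp_offset)
E
```

```text
pics
scene 434.37497648911403 434.37497648911403 250.4548547857849 200.0852411899939 [-0.16315734  0.          0.          0.          0.        ] [[0.805, 0.593, -0.013, -0.443], [0.318, -0.45, -0.835, -0.065], [-0.501, 0.668, -0.55, 1.583], [0.0, 0.0, 0.0, 1.0]] [ 1.17  -0.824  0.812]
top 499.9207355959647 499.9207355959647 248.16875192470445 192.20734343380798 [-0.16698365  0.          0.          0.          0.        ] [[0.024, -1.0, 0.02, -0.064], [-0.999, -0.025, -0.04, 0.553], [0.04, -0.019, -0.999, 1.732], [0.0, 0.0, 0.0, 1.0]] [ 0.484 -0.016  1.754]
{'t': 0.1, 'q': array([ 1.08848455e+00,  5.28408177e-01,  1.43377455e+00, -1.30184958e-05,
        1.18144447e+00, -1.78515886e-01]), 'qd': array([ 0.00039095, -0.00202921, -0.00197749, -0.00052104, -0.00324129,
        0.00027175]), 'tau': array([-5.64906168e-04, -4.43307602e+01, -1.78586751e+01, -2.55780269e-04,
        3.89939407e-03,  9.83771145e-06]), 'tcp_pos': array([0.18663999, 0.59579236, 0.23040989]), 'tool_rot': array([ 1.51311970e-01,  9.88485535e-01, -9.64200663e-04, -3.24344823e-04]), 'force': array([-0.16579314,  0.08708852,  0.46436763]), 'ft_torque': array([ 0.02345932,  0.05655567, -0.00507991]), 'gripper_force': 0.0, 'finger_gap': 1.0041369673955645} 0.0187
```

View pics/scene0.png

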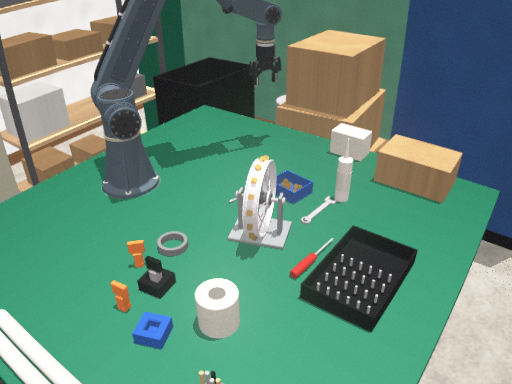

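View pics/top0.png

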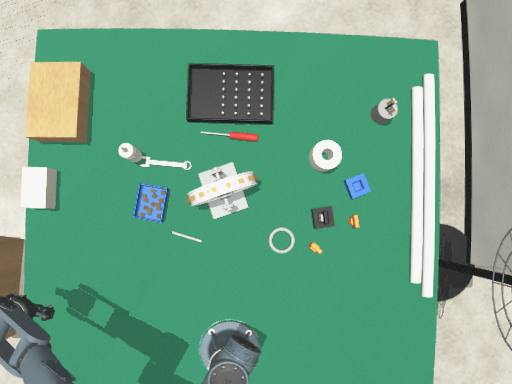

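The scene view shows the wheel at about (260,200), and the key in its black rest at about (156,278), with orange look-alikes on either side. In the top view the wheel is at (223,187) and the rest at (323,217). I'll zoom in on both.

```bash
cat > h.py <<'E'
import numpy as np,cv2
from station import cams,sensors
M={n:cams.camera_model(n) for n in("scene","top")}
def K(n): m=M[n];return np.array([[m["fx"],0,m["cx"]],[0,m["fy"],m["cy"]],[0,0,1]]),np.array(m["distortion"]),np.array(m["extrinsics"])
def ray(n,uv):
    k,d,E=K(n);p=cv2.undistortPoints(np.array(uv,float).reshape(1,1,2),k,d).ravel()
    R=E[:3,:3];v=R.T@np.array([p[0],p[1],1]);return -R.T@E[:3,3],v/np.linalg.norm(v)
def plane(n,uv,z): c,v=ray(n,uv);return c+v*(z-c[2])/v[2]
def tri(a,b):
    c1,v1=ray("scene",a);c2,v2=ray("top",b)
    s=np.linalg.lstsq(np.stack([v1,-v2],1),c2-c1,rcond=None)[0]
    p,q=c1+v1*s[0],c2+v2*s[1];return (p+q)/2,np.linalg.norm(p-q)
def proj(n,P):
    k,d,E=K(n);return cv2.projectPoints(np.array(P,float).reshape(-1,3),cv2.Rodrigues(E[:3,:3])[0],E[:3,3],k,d)[0].reshape(-1,2)
def crop(img,x,y,w,h,s): return cv2.resize(img[y:y+h,x:x+w],None,fx=s,fy=s,interpolation=cv2.INTER_CUBIC)
E
python3 - <<'E'
from h import *
a=cv2.imread("pics/scene0.png");b=cv2.imread("pics/top0.png")
o=np.zeros((600,800,3),np.uint8)
def put(c,x,y): o[y:y+c.shape[0],x:x+c.shape[1]]=c
put(crop(a,225,150,75,100,5),0,0)      # 375x500
put(crop(b,180,160,82,60,5),380,0)     # 410x300
put(crop(a,120,235,65,60,4),380,305)   # 260x240
put(crop(b,305,200,36,36,4),645,305)
cv2.imwrite("pics/z1.png",o)
# masks
def blobs(img,m,x,y,w,h,amin):
    t=np.zeros(m.shape,np.uint8);t[y:y+h,x:x+w]=m[y:y+h,x:x+w]
    n,l,s,c=cv2.connectedComponentsWithStats(t)
    for i in range(1,n):
        if s[i,4]>=amin: print(s[i].tolist(),c[i].round(1))
for nm,img,r in(("scene",a,(225,150,75,100)),("top",b,(180,160,82,60))):
    h=cv2.cvtColor(img,cv2.COLOR_BGR2HSV)
    print(nm,"brass");blobs(img,cv2.inRange(h,(12,90,90),(32,255,255)),*r,3)
for nm,img,r in(("scene",a,(120,235,65,65)),("top",b,(300,195,45,45))):
    print(nm,"black")
    m=(img.max(2)<60).astype(np.uint8)*255;blobs(img,m,*r,15)
    t=np.zeros_like(m);x,y,w,hh=r;t[y:y+hh,x:x+w]=m[y:y+hh,x:x+w]
    print(cv2.minAreaRect(cv2.findNonZero(t)))
E
```

```text
scene brass
[260, 155, 9, 7, 43] [263.8 158.2]
[255, 164, 6, 6, 28] [257.6 167. ]
[251, 178, 6, 5, 27] [253.6 180. ]
[281, 179, 10, 10, 55] [286.  183.4]
[293, 184, 7, 7, 26] [296.1 186.7]
[248, 194, 6, 5, 25] [250.4 196.4]
[247, 210, 5, 6, 26] [249.  212.9]
[247, 224, 5, 6, 28] [249.  226.5]
[249, 233, 8, 7, 38] [252.3 235.9]
top brass
[248, 175, 10, 5, 35] [252.7 177.1]
[239, 178, 5, 5, 16] [240.6 180.2]
[226, 183, 4, 4, 12] [227.7 184.2]
[212, 187, 4, 5, 14] [213.4 189.2]
[199, 192, 5, 5, 18] [201.  193.9]
[186, 196, 9, 7, 35] [190.  198.9]
scene black
[138, 256, 37, 42, 702] [155.2 279.5]
((156.79310607910156, 278.0172424316406), (34.91072082519531, 34.72502899169922), 21.801406860351562)
top black
((320.27996826171875, 218.45999145507812), (15.132086753845215, 15.132086753845215), 81.8698959350586)
```

View pics/z1.png

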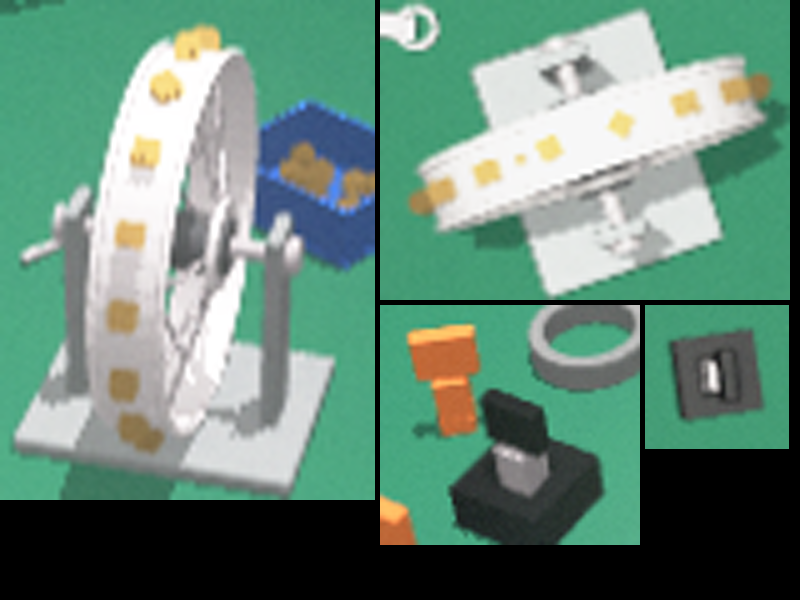

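The top view shows the valve's brass dot at about (208,192), image-left of the nipple at (213.4,189.2). That makes it nipple 1, and nipple 2 is at (227.7,184.2), turned roughly 45°. Next I'll fit the wheel pose and enlarge the key and the heads.

```bash
python3 - <<'E'
from h import *
from scipy.optimize import least_squares
a=cv2.imread("pics/scene0.png");b=cv2.imread("pics/top0.png")
# wheel: nipple centroids, lean angle (+ toward +y)
T={56.25:None}
top=[(-56.25,None)]
top={33.75:(201,193.9),11.25:(213.4,189.2),-11.25:(227.7,184.2),-33.75:(240.6,180.2)}
sc={-33.75:(257.6,167),-56.25:(253.6,180),-78.75:(250.4,196.4),-101.25:(249,212.9),-123.75:(249,226.5)}
def pts(p,A,r):
    A=np.radians(np.array(A));u=r*np.sin(A)
    return np.stack([p[0]-np.sin(p[2])*u,p[1]+np.cos(p[2])*u,.125+r*np.cos(A)],1)
def f(p): return np.r_[(proj("top",pts(p,list(top),.120))-np.array(list(top.values()))).ravel(),(proj("scene",pts(p,list(sc),.118))-np.array(list(sc.values()))).ravel()]
s=least_squares(f,[.5,.05,.28]);print("wheel",s.x,np.degrees(s.x[2]));print(s.fun.reshape(-1,2).round(1).tolist())
# independent: triangulated -33.75 nipple
print(tri(sc[-33.75],top[-33.75]),pts(s.x,[-33.75],.12))
print("pred n1,n2 scene",proj("scene",pts(s.x,[11.25,-11.25],.12)))
# rest outline
g=b.max(2);x,y,w,h=305,200,36,36
m=(cv2.cvtColor(b,cv2.COLOR_BGR2HSV)[:,:,1]<110).astype(np.uint8);t=np.zeros_like(m);t[y:y+h,x:x+w]=m[y:y+h,x:x+w]
n,l,st,c=cv2.connectedComponentsWithStats(t);i=1+st[1:,4].argmax();t=(l==i).astype(np.uint8)
r=cv2.minAreaRect(cv2.findNonZero(t));print(st[i],r)
P=np.array([plane("top",q,.034) for q in cv2.boxPoints(r)]);print("rest corners",P.round(4).tolist(),P.mean(0))
print("rest by centroid",plane("top",c[i],.034),[np.degrees(np.arctan2(*(P[(k+1)%4]-P[k])[[1,0]])).round(1) for k in range(4)])
o=np.zeros((600,800,3),np.uint8)
def put(c,x,y,e=1): o[y:y+c.shape[0],x:x+c.shape[1]]=np.clip(c.astype(float)*e,0,255)
put(crop(a,132,248,50,50,8),0,0,2); put(crop(b,308,202,30,30,13),405,0,2)
put(crop(b,203,180,32,16,12),0,402,.85); put(crop(a,252,150,24,24,8),400,402,.85)
cv2.imwrite("pics/z2.png",o)
E
```

```text
wheel [0.55231659 0.05817193 0.28007957] 16.04737714064296
[[-7.9, 0.7], [-7.0, 1.6], [-6.4, 2.7], [-5.4, 3.5], [-3.2, 8.0], [-3.2, 11.3], [-2.1, 11.5], [-0.4, 8.7], [2.0, 3.7]]
(array([ 0.58410047, -0.01864868,  0.25804481]), np.float64(0.011212170181970444)) [[ 0.57074588 -0.00589866  0.22477635]]
pred n1,n2 scene [[265.06249363 154.17449804]
 [259.60244812 161.58577344]]
[311 206  24  23 428] ((322.6399841308594, 216.97996520996094), (20.50609588623047, 20.788938522338867), 81.8698959350586)
rest corners [[0.5029, -0.2682, 0.034], [0.5148, -0.34, 0.034], [0.4446, -0.3516, 0.034], [0.433, -0.2798, 0.034]] [ 0.47384125 -0.30992416  0.034     ]
rest by centroid [ 0.47397108 -0.30999341  0.034     ] [np.float64(-80.6), np.float64(-170.6), np.float64(99.2), np.float64(9.4)]
```

View pics/z2.png

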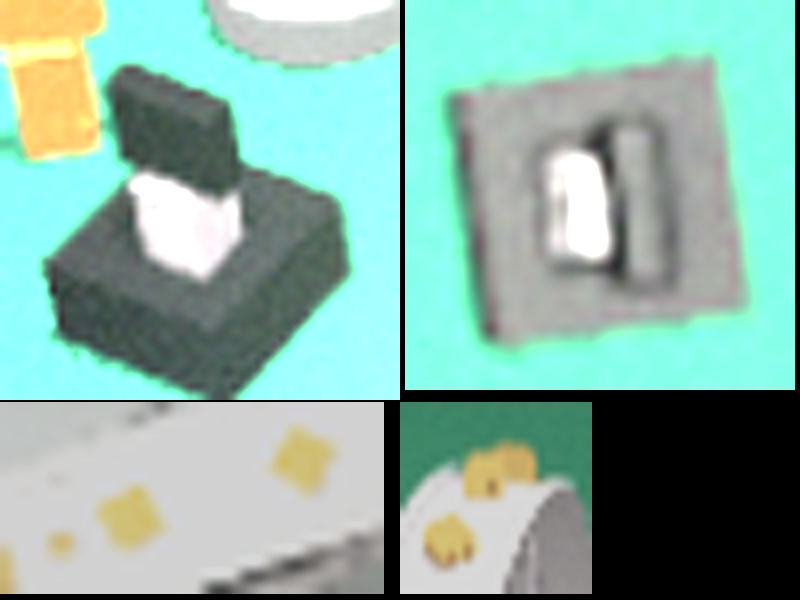

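Residuals show that the scene view is indexed one nipple off: its largest spacing should sit at the nipple facing the camera. I'll refit with that corrected.

```bash
python3 - <<'E'
from h import *
from scipy.optimize import least_squares
top={33.75:(201,193.9),11.25:(213.4,189.2),-11.25:(227.7,184.2),-33.75:(240.6,180.2)}
sc={-11.25:(257.6,167),-33.75:(253.6,180),-56.25:(250.4,196.4),-78.75:(249,212.9),-101.25:(249,226.5)}
def pts(p,A,r):
    A=np.radians(np.array(A));u=r*np.sin(A)
    return np.stack([p[0]-np.sin(p[2])*u,p[1]+np.cos(p[2])*u,.125+r*np.cos(A)],1)
def f(p): return np.r_[(proj("top",pts(p,list(top),.120))-np.array(list(top.values()))).ravel(),(proj("scene",pts(p,list(sc),.118))-np.array(list(sc.values()))).ravel()]
s=least_squares(f,[.5,.05,.28]);p=s.x;print("wheel",p,np.degrees(p[2]));print(s.fun.reshape(-1,2).round(1).tolist())
for A in(-11.25,-33.75): print(tri(sc[A],top[A]),pts(p,[A],.12))
print("tips",pts(p,[11.25,-11.25],.1245))
b=cv2.imread("pics/top0.png");h=cv2.cvtColor(b,cv2.COLOR_BGR2HSV)[:,:,1].astype(float)
y=np.array([0,0,0])
for nm,c,L in(("n1",(213.4,189.2),11.25),("n2",(227.7,184.2),-11.25)):
    big=crop(h,int(c[0])-5,int(c[1])-5,12,12,16).astype(np.float32)
    m=(big>(big.max()+np.median(big))/2).astype(np.uint8)
    n,l,st,cc=cv2.connectedComponentsWithStats(m);i=l[96-8:96+8,96-8:96+8].max();q=cv2.findNonZero((l==i).astype(np.uint8))
    r=cv2.minAreaRect(q);bx=cv2.boxPoints(r)
    # box edges to the head's tangent plane
    a=np.radians(L);nv=np.array([-np.sin(p[2])*np.sin(a),np.cos(p[2])*np.sin(a),np.cos(a)]);o=pts(p,[L],.120)[0]
    ex=np.array([np.cos(p[2]),np.sin(p[2]),0]);ey=np.cross(nv,ex);Q=[]
    for v in bx:
        cam,d=ray("top",((v[0]+.5)/16-.5+int(c[0])-5,(v[1]+.5)/16-.5+int(c[1])-5));P=cam+d*((o-cam)@nv)/(d@nv)-o;Q.append([P@ex,P@ey])
    Q=np.array(Q);e=np.diff(np.vstack([Q,Q[:1]]),axis=0)
    print(nm,r[1],"offset in wheel axes mm",Q.mean(0)*1e3,"edge deg vs axle x",np.degrees(np.arctan2(e[:,1],e[:,0])).round(1),"len",np.linalg.norm(e,axis=1)*1e3)
# key handle: scene top-face corners (zoom 8, origin 132,248) & top-view handle (zoom 13, origin 308,202)
S=lambda u,v:(132+u/8-.5,248+v/8-.5); Tt=lambda u,v:(308+(u-405)/13-.5,202+v/13-.5)
print("handle top c",tri(S(172,97),Tt(645,205)))
print("handle top-view ends z.094",plane("top",Tt(632,127),.094),plane("top",Tt(658,284),.094))
print("rest top c",tri(S(198,226),Tt(600,200)),"scene corners at .034",[plane("scene",S(*v),.034).round(4).tolist() for v in((50,262),(212,325),(340,205))])
E
```

```text
wheel [0.55940593 0.03716083 0.35475069] 20.32571758041392
[[-0.6, 0.1], [0.1, 0.0], [0.5, 0.0], [1.0, -0.2], [0.3, -1.0], [0.1, -0.7], [0.1, -0.4], [-0.1, 0.1], [0.1, 0.3]]
(array([0.56706847, 0.01618875, 0.23724181]), np.float64(0.0018550255554191457)) [[0.56753784 0.01520771 0.24269423]]
(array([ 0.58147332, -0.02264559,  0.21994741]), np.float64(0.0015085250389072274)) [[ 0.58256365 -0.02535636  0.22477635]]
tips [[0.55096908 0.05993719 0.24710777]
 [0.56784279 0.01438447 0.24710777]]
n1 (70.41822052001953, 69.93257904052734) offset in wheel axes mm [0.17003681 0.48149634] edge deg vs axle x [ -80.7 -169.5   99.3   10.5] len [13.53119202 13.36707793 13.5220072  13.38826603]
n2 (67.52925109863281, 67.9764633178711) offset in wheel axes mm [-0.01263603  1.4291307 ] edge deg vs axle x [ -45.5 -134.6  134.4   45.4] len [13.06151736 12.83737411 13.07577918 12.81692119]
handle top c (array([ 0.4735838 , -0.31147336,  0.08945066]), np.float64(0.00046821646175462334))
handle top-view ends z.094 [ 0.4934303  -0.30705612  0.094     ] [ 0.45322243 -0.31464663  0.094     ]
rest top c (array([ 0.47372383, -0.31003041,  0.03265803]), np.float64(0.0012490517701260427)) scene corners at .034 [[0.4478, -0.3524, 0.034], [0.5113, -0.3405, 0.034], [0.5051, -0.2762, 0.034]]
```

Measurements agree to about 2 mm:

| Item | Measured |
|---|---|
| Key centre | (0.4735, -0.311) |
| Key yaw | about 10° |
| Wheel yaw | 20.3° |
| Nipple 1 tip | (0.551, 0.060, 0.247) |
| Nipple 2 tip | (0.568, 0.015, 0.247) |
| Head flats, world yaw | about 30° (nipple 1) and 65° (nipple 2) |

Moving to the key now.

{"op": "move_arm", "data": {
  "targets": [
    {"dx": 0.85, "dy": -1},
    {"dx": 0.85, "dy": -1},
    {"dx": 0.85, "dy": -1},
    {"dx": 0.85, "dy": -1},
    {"dx": 0.85, "dy": -1},
    {"dx": 0.85, "dy": -1},
    {"dx": 0.85, "dy": -1},
    {"dx": 0.85, "dy": -1},
    {"dx": 0.85, "dy": -1},
    {"dx": 0.85, "dy": -1}
  ],
  "claw": 60,
  "newtons": 60
}}

```text
schema error: expected keys dx, dy, dz, rx, ry, rz
```

{"op": "move_arm", "data": {
  "targets": [
    {"dx": 0.1, "dy": -1},
    {"dx": 0.1, "dy": -1},
    {"dx": 0.1, "dy": -1},
    {"dx": 0.1, "dy": -1},
    {"dx": 0.1, "dy": -1},
    {"dx": 0.1, "dy": -1},
    {"dx": 0.1, "dy": -1},
    {"dx": 0.1, "dy": -1},
    {"dx": 0.1, "dy": -1},
    {"dx": 0.1, "dy": -1}
  ]
}}

```text
schema error: expected keys dx, dy, dz, rx, ry, rz
```

{"op": "move_arm", "data": {
  "targets": [
    {"dx": 0.1, "dy": -1, "rz": 0.1},
    {"dx": 0.1, "dy": -1, "rz": 0.1},
    {"dx": 0.1, "dy": -1, "rz": 0.1},
    {"dx": 0.1, "dy": -1, "rz": 0.1},
    {"dx": 0.1, "dy": -1, "rz": 0.1},
    {"dx": 0.1, "dy": -1, "rz": 0.1},
    {"dx": 0.1, "dy": -1, "rz": 0.1},
    {"dx": 0.1, "dy": -1, "rz": 0.1},
    {"dx": 0.1, "dy": -1, "rz": 0.1},
    {"dx": 0.1, "dy": -1}
  ]
}}

```text
schema error: expected keys dx, dy, dz, rx, ry, rz
```

All six keys are required.

{"op": "move_arm", "data": {
  "targets": [
    {"dx": 0.85, "dy": -1, "dz": 0, "rx": 0, "ry": 0, "rz": 0},
    {"dx": 0.85, "dy": -1, "dz": 0, "rx": 0, "ry": 0, "rz": 0},
    {"dx": 0.85, "dy": -1, "dz": 0, "rx": 0, "ry": 0, "rz": 0},
    {"dx": 0.85, "dy": -1, "dz": 0, "rx": 0, "ry": 0, "rz": 0},
    {"dx": 0.85, "dy": -1, "dz": 0, "rx": 0, "ry": 0, "rz": 0},
    {"dx": 0.85, "dy": -1, "dz": 0, "rx": 0, "ry": 0, "rz": 0},
    {"dx": 0.85, "dy": -1, "dz": 0, "rx": 0, "ry": 0, "rz": 0},
    {"dx": 0.85, "dy": -1, "dz": 0, "rx": 0, "ry": 0, "rz": 0},
    {"dx": 0.85, "dy": -1, "dz": 0, "rx": 0, "ry": 0, "rz": 0},
    {"dx": 0.85, "dy": -1, "dz": 0, "rx": 0, "ry": 0, "rz": 0}
  ],
  "claw": 60,
  "newtons": 60
}}

```text
t: 1.35
tcp_pos: [0.3998, 0.3453, 0.2309]
tool_rot: [0.151, 0.988, -0.0, -0.0]
force: [0.2, 0.1, -0.2]
finger_gap: 0.601
gripper_force: 0.0
```

{"op": "move_arm", "data": {
  "targets": [
    {"dx": 0.1, "dy": -1, "dz": 0, "rx": 0, "ry": 0, "rz": 0},
    {"dx": 0.1, "dy": -1, "dz": 0, "rx": 0, "ry": 0, "rz": 0},
    {"dx": 0.1, "dy": -1, "dz": 0, "rx": 0, "ry": 0, "rz": 0},
    {"dx": 0.1, "dy": -1, "dz": 0, "rx": 0, "ry": 0, "rz": 0},
    {"dx": 0.1, "dy": -1, "dz": 0, "rx": 0, "ry": 0, "rz": 0},
    {"dx": 0.1, "dy": -1, "dz": 0, "rx": 0, "ry": 0, "rz": 0},
    {"dx": 0.1, "dy": -1, "dz": 0, "rx": 0, "ry": 0, "rz": 0},
    {"dx": 0.1, "dy": -1, "dz": 0, "rx": 0, "ry": 0, "rz": 0},
    {"dx": 0.1, "dy": -1, "dz": 0, "rx": 0, "ry": 0, "rz": 0},
    {"dx": 0.1, "dy": -1, "dz": 0, "rx": 0, "ry": 0, "rz": 0}
  ]
}}

```text
t: 2.6
tcp_pos: [0.4242, 0.0956, 0.2311]
tool_rot: [0.151, 0.988, -0.0, -0.0]
force: [0.7, 0.5, 0.2]
finger_gap: 0.601
gripper_force: 0.0
```

{"op": "move_arm", "data": {
  "targets": [
    {"dx": 0.1, "dy": -1, "dz": 0, "rx": 0, "ry": 0, "rz": 0.1},
    {"dx": 0.1, "dy": -1, "dz": 0, "rx": 0, "ry": 0, "rz": 0.1},
    {"dx": 0.1, "dy": -1, "dz": 0, "rx": 0, "ry": 0, "rz": 0.1},
    {"dx": 0.1, "dy": -1, "dz": 0, "rx": 0, "ry": 0, "rz": 0.1},
    {"dx": 0.1, "dy": -1, "dz": 0, "rx": 0, "ry": 0, "rz": 0.1},
    {"dx": 0.1, "dy": -1, "dz": 0, "rx": 0, "ry": 0, "rz": 0.1},
    {"dx": 0.1, "dy": -1, "dz": 0, "rx": 0, "ry": 0, "rz": 0.1},
    {"dx": 0.1, "dy": -1, "dz": 0, "rx": 0, "ry": 0, "rz": 0.1},
    {"dx": 0.1, "dy": -1, "dz": 0, "rx": 0, "ry": 0, "rz": 0.1},
    {"dx": 0.1, "dy": -1, "dz": 0, "rx": 0, "ry": 0, "rz": 0}
  ]
}}

```text
t: 3.85
tcp_pos: [0.4492, -0.1543, 0.231]
tool_rot: [-0.084, 0.996, 0.0, -0.0]
force: [0.8, -0.8, 1.0]
finger_gap: 0.6
gripper_force: 0.0
```

{"op": "move_arm", "data": {
  "targets": [
    {"dx": 0.139, "dy": -0.895, "dz": 0, "rx": 0, "ry": 0, "rz": 0},
    {"dx": 0.139, "dy": -0.895, "dz": 0, "rx": 0, "ry": 0, "rz": 0},
    {"dx": 0.139, "dy": -0.895, "dz": 0, "rx": 0, "ry": 0, "rz": 0},
    {"dx": 0.139, "dy": -0.895, "dz": 0, "rx": 0, "ry": 0, "rz": 0},
    {"dx": 0.139, "dy": -0.895, "dz": 0, "rx": 0, "ry": 0, "rz": 0},
    {"dx": 0.139, "dy": -0.895, "dz": 0, "rx": 0, "ry": 0, "rz": 0},
    {"dx": 0.139, "dy": -0.895, "dz": 0, "rx": 0, "ry": 0, "rz": 0},
    {"dx": 0, "dy": 0, "dz": -1, "rx": 0, "ry": 0, "rz": 0},
    {"dx": 0, "dy": 0, "dz": -1, "rx": 0, "ry": 0, "rz": 0},
    {"dx": 0, "dy": 0, "dz": -1, "rx": 0, "ry": 0, "rz": 0}
  ]
}}

```text
t: 5.1
tcp_pos: [0.474, -0.3112, 0.1556]
tool_rot: [-0.084, 0.997, -0.0, 0.0]
force: [0.3, 0.4, 0.2]
finger_gap: 0.599
gripper_force: 0.0
```

```bash
python3 - <<'E'
from h import *
a=cv2.cvtColor(cams.snapshot("scene"),cv2.COLOR_RGB2BGR);b=cv2.cvtColor(cams.snapshot("top"),cv2.COLOR_RGB2BGR)
s=sensors.sense();print(s["tcp_pos"],s["q"])
o=np.zeros((480,800,3),np.uint8);o[:,:395]=crop(a,110,220,79,96,5);o[:300,400:800]=crop(b,283,187,80,60,5)
for c,n,x,y,ox in((s["tcp_pos"],"scene",110,220,0),(s["tcp_pos"],"top",283,187,400)):
    q=proj(n,c)[0];cv2.circle(o,(int((q[0]-x)*5)+ox,int((q[1]-y)*5)),3,(0,0,255),-1)
cv2.imwrite("pics/g1.png",o)
E
```

```text
[ 0.47235557 -0.30956987  0.15373431] [-7.77950517e-01  5.51844468e-01  1.65508974e+00 -5.89199453e-05
  9.40770435e-01 -2.51598743e+00]
```

View pics/g1.png

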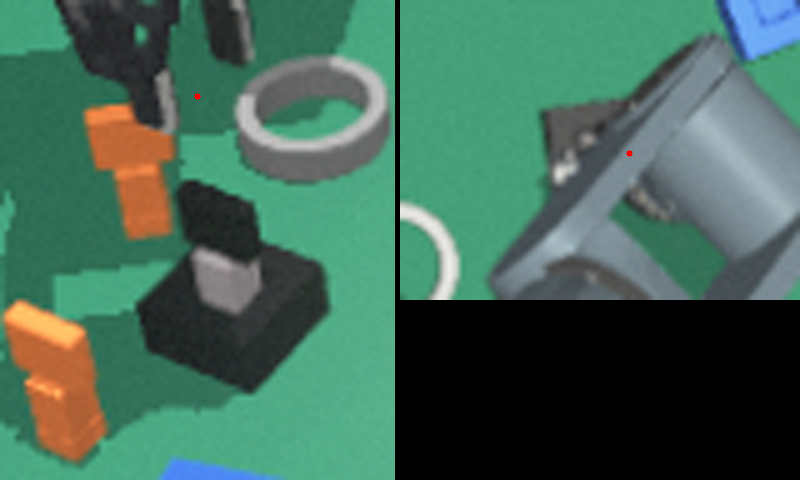

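The fingers straddle the key: the black handle is at about (215,198) in the left crop, and the orange look-alikes are clear. Descending and gripping.

{"op": "move_arm", "data": {
  "targets": [
    {"dx": 0, "dy": 0, "dz": -0.62, "rx": 0, "ry": 0, "rz": 0},
    {"dx": 0, "dy": 0, "dz": -0.62, "rx": 0, "ry": 0, "rz": 0},
    {"dx": 0, "dy": 0, "dz": -0.62, "rx": 0, "ry": 0, "rz": 0},
    {"dx": 0, "dy": 0, "dz": -0.62, "rx": 0, "ry": 0, "rz": 0},
    {"dx": 0, "dy": 0, "dz": -0.62, "rx": 0, "ry": 0, "rz": 0},
    {"dx": 0, "dy": 0, "dz": -0.62, "rx": 0, "ry": 0, "rz": 0},
    {"dx": 0, "dy": 0, "dz": 0, "rx": 0, "ry": 0, "rz": 0},
    {"dx": 0, "dy": 0, "dz": 0, "rx": 0, "ry": 0, "rz": 0},
    {"dx": 0, "dy": 0, "dz": 0, "rx": 0, "ry": 0, "rz": 0},
    {"dx": 0, "dy": 0, "dz": 0, "rx": 0, "ry": 0, "rz": 0}
  ]
}}

```text
t: 6.45
tcp_pos: [0.474, -0.3105, 0.0639]
tool_rot: [-0.084, 0.996, -0.0, 0.0]
force: [0.4, -0.0, -0.7]
finger_gap: 0.6
gripper_force: 0.0
```

{"op": "move_arm", "data": {
  "targets": [
    {"dx": 0, "dy": 0, "dz": 0, "rx": 0, "ry": 0, "rz": 0},
    {"dx": 0, "dy": 0, "dz": 0, "rx": 0, "ry": 0, "rz": 0},
    {"dx": 0, "dy": 0, "dz": 0, "rx": 0, "ry": 0, "rz": 0},
    {"dx": 0, "dy": 0, "dz": 0, "rx": 0, "ry": 0, "rz": 0},
    {"dx": 0, "dy": 0, "dz": 0, "rx": 0, "ry": 0, "rz": 0},
    {"dx": 0, "dy": 0, "dz": 0, "rx": 0, "ry": 0, "rz": 0},
    {"dx": 0, "dy": 0, "dz": 0, "rx": 0, "ry": 0, "rz": 0},
    {"dx": 0, "dy": 0, "dz": 0, "rx": 0, "ry": 0, "rz": 0},
    {"dx": 0, "dy": 0, "dz": 0, "rx": 0, "ry": 0, "rz": 0},
    {"dx": 0, "dy": 0, "dz": 0, "rx": 0, "ry": 0, "rz": 0}
  ],
  "claw": 0,
  "newtons": 70
}}

```text
t: 7.7
tcp_pos: [0.4739, -0.3105, 0.0634]
tool_rot: [-0.084, 0.996, -0.0, 0.0]
force: [0.9, -1.2, 1.8]
finger_gap: 0.155
gripper_force: 71.0
```

{"op": "move_arm", "data": {
  "targets": [
    {"dx": 0, "dy": 0, "dz": 0.5, "rx": 0, "ry": 0, "rz": 0},
    {"dx": 0, "dy": 0, "dz": 1, "rx": 0, "ry": 0, "rz": 0},
    {"dx": 0, "dy": 0, "dz": 1, "rx": 0, "ry": 0, "rz": 0},
    {"dx": 0, "dy": 0, "dz": 1, "rx": 0, "ry": 0, "rz": 0},
    {"dx": 0, "dy": 1, "dz": 1, "rx": 0, "ry": 0, "rz": 0},
    {"dx": 0, "dy": 1, "dz": 1, "rx": 0, "ry": 0, "rz": 0},
    {"dx": 0, "dy": 1, "dz": 1, "rx": 0, "ry": 0, "rz": 0},
    {"dx": 0, "dy": 1, "dz": 1, "rx": 0, "ry": 0, "rz": 0},
    {"dx": 0, "dy": 1, "dz": 1, "rx": 0, "ry": 0, "rz": 0},
    {"dx": 0, "dy": 1, "dz": 1, "rx": 0, "ry": 0, "rz": 0}
  ]
}}

```text
t: 8.95
tcp_pos: [0.4723, -0.1581, 0.3015]
tool_rot: [-0.084, 0.996, 0.001, -0.001]
force: [0.8, 0.4, -2.3]
finger_gap: 0.153
gripper_force: 70.6
```

```bash
cat > plan.py <<'E'
from h import *
from scipy.spatial.transform import Rotation as R
YAW=np.radians(20.3)
TIP={1:np.array([.5508,.0606,.2471]),2:np.array([.5675,.0155,.2471])}
def axis(i):
    a=np.radians(11.25 if i==1 else -11.25);return np.array([-np.sin(YAW)*np.sin(a),np.cos(YAW)*np.sin(a),np.cos(a)])
def pose(i,phi,h,L=.051):
    """TCP pose with key mouth h above tip of nipple i, key x at phi(deg) from axle x about the outward axis"""
    n=axis(i);ex=np.array([np.cos(YAW),np.sin(YAW),0]);ey=np.cross(n,ex);p=np.radians(phi)
    kx=ex*np.cos(p)+ey*np.sin(p);ky=np.cross(n,kx)
    # at grasp tool y = key y, tool z = -n
    return TIP[i]+n*(h+L),R.from_matrix(np.stack([np.cross(ky,-n),ky,-n],1))
def delta(p0,r0,p1,r1):
    d=(p1-p0)/.025;w=(r1*r0.inv()).as_rotvec()/np.radians(30);return d.round(3),w.round(4),np.linalg.norm(w)*30
E
python3 - <<'E'
from plan import *
s=sensors.sense();print(s["tcp_pos"],s["q"][[0,5]])
r0=R.from_quat([-.084,.9965,0,0]);p0=np.array([.474,-.161,.3005])
p1,r1=pose(1,10,.035);print(p1,r1.as_quat().round(3),delta(p0,r0,p1,r1),(axis(1)/np.radians(30)).round(3))
p2,r2=pose(2,45,.035);print("n2",p2,axis(2))
p2,r2=pose(1,10,0);print(delta(p1,r1,p2,r2))
E
```

```text
[ 0.47227677 -0.1580994   0.30150927] [-0.5482599  -2.28689283]
[0.54497919 0.07633568 0.33144753] [-0.26   0.961 -0.098  0.009] (array([2.839, 9.493, 1.238]), array([-0.3713, -0.0653,  0.6866]), np.float64(23.498045406367233)) [-0.129  0.349  1.873]
n2 [ 5.73320806e-01 -2.35682667e-04  3.31447534e-01] [ 0.06768379 -0.18297305  0.98078528]
(array([ 0.095, -0.256, -1.373]), array([0., 0., 0.]), np.float64(0.0))
```

{"op": "move_arm", "data": {
  "targets": [
    {"dx": 0.284, "dy": 0.949, "dz": 0.619, "rx": -0.0371, "ry": -0.0065, "rz": 0.0687},
    {"dx": 0.284, "dy": 0.949, "dz": 0.619, "rx": -0.0371, "ry": -0.0065, "rz": 0.0687},
    {"dx": 0.284, "dy": 0.949, "dz": 0, "rx": -0.0371, "ry": -0.0065, "rz": 0.0687},
    {"dx": 0.284, "dy": 0.949, "dz": 0, "rx": -0.0371, "ry": -0.0065, "rz": 0.0687},
    {"dx": 0.284, "dy": 0.949, "dz": 0, "rx": -0.0371, "ry": -0.0065, "rz": 0.0687},
    {"dx": 0.284, "dy": 0.949, "dz": 0, "rx": -0.0371, "ry": -0.0065, "rz": 0.0687},
    {"dx": 0.284, "dy": 0.949, "dz": 0, "rx": -0.0371, "ry": -0.0065, "rz": 0.0687},
    {"dx": 0.284, "dy": 0.949, "dz": 0, "rx": -0.0371, "ry": -0.0065, "rz": 0.0687},
    {"dx": 0.284, "dy": 0.949, "dz": 0, "rx": -0.0371, "ry": -0.0065, "rz": 0.0687},
    {"dx": 0.284, "dy": 0.949, "dz": 0, "rx": -0.0371, "ry": -0.0065, "rz": 0.0687}
  ]
}}

```text
t: 10.2
tcp_pos: [0.5429, 0.0782, 0.3314]
tool_rot: [-0.26, 0.961, -0.097, 0.007]
force: [0.8, 0.6, -1.2]
finger_gap: 0.15
gripper_force: 70.6
```

```bash
python3 - <<'E'
from plan import *
a=cv2.cvtColor(cams.snapshot("scene"),cv2.COLOR_RGB2BGR);b=cv2.cvtColor(cams.snapshot("top"),cv2.COLOR_RGB2BGR)
s=sensors.sense();print(s["tcp_pos"],s["tool_rot"],s["q"],s["force"],s["ft_torque"])
r=R.from_quat(s["tool_rot"]);z=r.apply([0,0,1]);m=s["tcp_pos"]+z*.051
o=np.zeros((600,800,3),np.uint8);o[:560,:560]=crop(a,225,100,70,70,8);o[:240,560:800]=crop(b,195,160,60,60,4)
def dot(n,P,x,y,k,ox,c):
    q=proj(n,P)[0];cv2.circle(o,(int((q[0]-x+.5)*k)+ox,int((q[1]-y+.5)*k)),2,c,-1)
X=r.apply([1,0,0]);Y=r.apply([0,1,0])
for sx,sy in((0,0),(12,12),(12,-12),(-12,12),(-12,-12)): dot("scene",m+X*sx*1e-3+Y*sy*1e-3,225,100,8,0,(0,0,255))
for P in TIP.values(): dot("scene",P,225,100,8,0,(255,0,0))
cv2.imwrite("pics/a1.png",o)
E
```

```text
[0.5432762  0.07965454 0.33124015] [-0.26150349  0.96035015 -0.0963619   0.00760849] [ 0.0425087   0.31164169  1.52063766 -0.19437598  1.25666227 -2.00464317] [-0.56885226 -0.07203012 -1.91615927] [0.08542441 0.07477474 0.02347387]
```

View pics/a1.png

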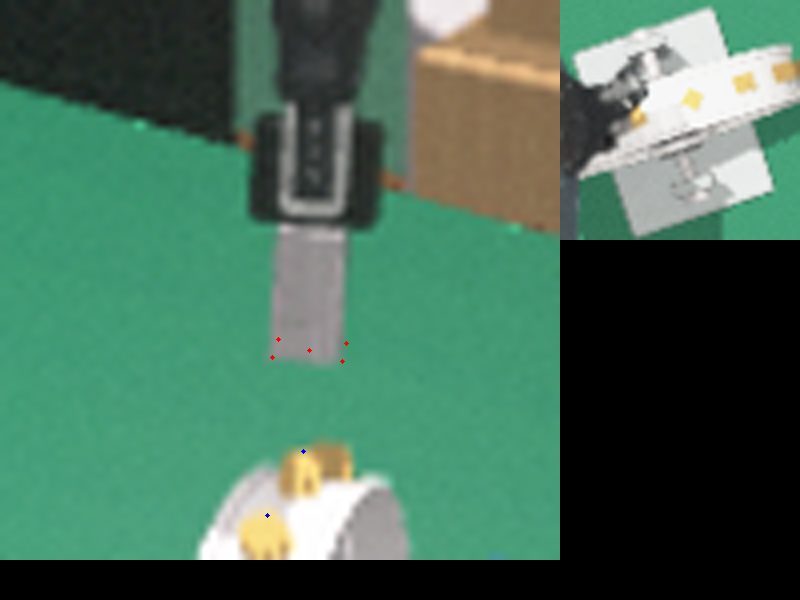

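The predicted mouth (red, 310,351) and tips (blue, 303,451 and 267,516) fall on the real ones to within about 1 mm. Lowering along the nipple 1 axis.

{"op": "move_arm", "data": {
  "targets": [
    {"dx": 0.0129, "dy": -0.0348, "dz": -0.1864, "rx": 0, "ry": 0, "rz": 0},
    {"dx": 0.0129, "dy": -0.0348, "dz": -0.1864, "rx": 0, "ry": 0, "rz": 0},
    {"dx": 0.0129, "dy": -0.0348, "dz": -0.1864, "rx": 0, "ry": 0, "rz": 0},
    {"dx": 0.0129, "dy": -0.0348, "dz": -0.1864, "rx": 0, "ry": 0, "rz": 0},
    {"dx": 0.0129, "dy": -0.0348, "dz": -0.1864, "rx": 0, "ry": 0, "rz": 0},
    {"dx": 0.0129, "dy": -0.0348, "dz": -0.1864, "rx": 0, "ry": 0, "rz": 0},
    {"dx": 0.0129, "dy": -0.0348, "dz": -0.1864, "rx": 0, "ry": 0, "rz": 0},
    {"dx": 0.0129, "dy": -0.0348, "dz": -0.1864, "rx": 0, "ry": 0, "rz": 0},
    {"dx": 0, "dy": 0, "dz": 0, "rx": 0, "ry": 0, "rz": 0},
    {"dx": 0, "dy": 0, "dz": 0, "rx": 0, "ry": 0, "rz": 0}
  ]
}}

```text
t: 11.55
tcp_pos: [0.5473, 0.0701, 0.2945]
tool_rot: [-0.26, 0.961, -0.097, 0.009]
force: [0.3, -0.1, -1.8]
finger_gap: 0.155
gripper_force: 70.6
```

{"op": "move_arm", "data": {
  "targets": [
    {"dx": 0.003, "dy": -0.0082, "dz": -0.0441, "rx": 0, "ry": 0, "rz": 0},
    {"dx": 0.003, "dy": -0.0082, "dz": -0.0441, "rx": 0, "ry": 0, "rz": 0},
    {"dx": 0.003, "dy": -0.0082, "dz": -0.0441, "rx": 0, "ry": 0, "rz": 0},
    {"dx": 0.003, "dy": -0.0082, "dz": -0.0441, "rx": 0, "ry": 0, "rz": 0},
    {"dx": 0.003, "dy": -0.0082, "dz": -0.0441, "rx": 0, "ry": 0, "rz": 0},
    {"dx": 0.003, "dy": -0.0082, "dz": -0.0441, "rx": 0, "ry": 0, "rz": 0},
    {"dx": 0.003, "dy": -0.0082, "dz": -0.0441, "rx": 0, "ry": 0, "rz": 0},
    {"dx": 0.003, "dy": -0.0082, "dz": -0.0441, "rx": 0, "ry": 0, "rz": 0},
    {"dx": 0, "dy": 0, "dz": 0, "rx": 0, "ry": 0, "rz": 0},
    {"dx": 0, "dy": 0, "dz": 0, "rx": 0, "ry": 0, "rz": 0}
  ]
}}

```text
t: 12.8
tcp_pos: [0.5485, 0.0681, 0.2859]
tool_rot: [-0.26, 0.961, -0.098, 0.009]
force: [3.3, -4.8, 0.7]
finger_gap: 0.15
gripper_force: 70.7
```

```bash
cat > st.py <<'E'
from plan import *
import sys
i=int(sys.argv[1]);n=axis(i);S=[]
s=sensors.sense()
r=R.from_quat(s["tool_rot"]);z=r.apply([0,0,1]);ky=r.apply([0,1,0]);kx=np.cross(ky,n)
ex=np.array([np.cos(YAW),np.sin(YAW),0]);ey=np.cross(n,ex)
m=s["tcp_pos"]+z*.051-TIP[i]
print("t",s["t"],"phi",np.degrees(np.arctan2(kx@ey,kx@ex)).round(2),"mouth mm (ex,ey,n)",(np.array([m@ex,m@ey,m@n])*1e3).round(2),"F(ex,ey,n)",np.array([s["force"]@v for v in(ex,ey,n)]).round(2),"T.n",(s["ft_torque"]@n).round(4),"T",s["ft_torque"].round(3),"tau6",s["tau"][5].round(4),"q6",s["q"][5].round(3))
E
python3 st.py 1
```

```text
t 12.8 phi 9.97 mouth mm (ex,ey,n) [  0.42   0.05 -11.45] F(ex,ey,n) [ 1.41 -5.62 -0.38] T.n 0.0183 T [-0.856 -0.583  0.068] tau6 0.0069 q6 -1.998
```

Seated, with the mouth 11.5 mm below the tip. A 5.6 N side load shows I'm about 1 mm too far toward +y, so I'll ease that off and start turning clockwise.

{"op": "move_arm", "data": {
  "targets": [
    {"dx": 0.007, "dy": -0.018, "dz": 0.004, "rx": 0, "ry": 0, "rz": 0},
    {"dx": 0.007, "dy": -0.018, "dz": 0.004, "rx": 0, "ry": 0, "rz": 0},
    {"dx": 0, "dy": 0, "dz": 0, "rx": 0.0026, "ry": -0.007, "rz": -0.0375},
    {"dx": 0, "dy": 0, "dz": 0, "rx": 0.0026, "ry": -0.007, "rz": -0.0375},
    {"dx": 0, "dy": 0, "dz": 0, "rx": 0.0026, "ry": -0.007, "rz": -0.0375},
    {"dx": 0, "dy": 0, "dz": 0, "rx": 0.0026, "ry": -0.007, "rz": -0.0375},
    {"dx": 0, "dy": 0, "dz": 0, "rx": 0.0026, "ry": -0.007, "rz": -0.0375},
    {"dx": 0, "dy": 0, "dz": 0, "rx": 0.0026, "ry": -0.007, "rz": -0.0375},
    {"dx": 0, "dy": 0, "dz": 0, "rx": 0.0026, "ry": -0.007, "rz": -0.0375},
    {"dx": 0, "dy": 0, "dz": 0, "rx": 0.0026, "ry": -0.007, "rz": -0.0375}
  ]
}}

```text
t: 14.05
tcp_pos: [0.548, 0.0675, 0.2857]
tool_rot: [-0.181, 0.979, -0.096, 0.016]
force: [3.3, -3.4, -0.7]
finger_gap: 0.154
gripper_force: 70.6
```

```bash
python3 st.py 1
```

```text
t 14.05 phi 0.72 mouth mm (ex,ey,n) [ -0.26  -0.2  -11.73] F(ex,ey,n) [ 1.9  -4.13 -1.53] T.n 0.0305 T [-0.333 -0.603  0.121] tau6 -0.0822 q6 -1.838
```

{"op": "move_arm", "data": {
  "targets": [
    {"dx": 0.02, "dy": -0.024, "dz": 0.006, "rx": 0, "ry": 0, "rz": 0},
    {"dx": 0.02, "dy": -0.024, "dz": 0.006, "rx": 0, "ry": 0, "rz": 0},
    {"dx": 0, "dy": 0, "dz": 0, "rx": 0.0026, "ry": -0.007, "rz": -0.0375},
    {"dx": 0, "dy": 0, "dz": 0, "rx": 0.0026, "ry": -0.007, "rz": -0.0375},
    {"dx": 0, "dy": 0, "dz": 0, "rx": 0.0026, "ry": -0.007, "rz": -0.0375},
    {"dx": 0, "dy": 0, "dz": 0, "rx": 0.0026, "ry": -0.007, "rz": -0.0375},
    {"dx": 0, "dy": 0, "dz": 0, "rx": 0.0026, "ry": -0.007, "rz": -0.0375},
    {"dx": 0, "dy": 0, "dz": 0, "rx": 0.0026, "ry": -0.007, "rz": -0.0375},
    {"dx": 0, "dy": 0, "dz": 0, "rx": 0.0026, "ry": -0.007, "rz": -0.0375},
    {"dx": 0, "dy": 0, "dz": 0, "rx": 0.0026, "ry": -0.007, "rz": -0.0375}
  ]
}}

```text
t: 15.3
tcp_pos: [0.549, 0.0663, 0.2861]
tool_rot: [-0.103, 0.99, -0.095, 0.024]
force: [-0.0, 0.7, -1.4]
finger_gap: 0.148
gripper_force: 70.6
```

```bash
python3 st.py 1
```

```text
t 15.3 phi -8.46 mouth mm (ex,ey,n) [  0.3   -1.68 -11.6 ] F(ex,ey,n) [ 0.18  0.9  -1.25] T.n 0.0823 T [0.229 0.234 0.056] tau6 -0.0969 q6 -1.681
```

{"op": "move_arm", "data": {
  "targets": [
    {"dx": 0, "dy": 0, "dz": 0, "rx": 0.0026, "ry": -0.007, "rz": -0.0375},
    {"dx": 0, "dy": 0, "dz": 0, "rx": 0.0026, "ry": -0.007, "rz": -0.0375},
    {"dx": 0, "dy": 0, "dz": 0, "rx": 0.0026, "ry": -0.007, "rz": -0.0375},
    {"dx": 0, "dy": 0, "dz": 0, "rx": 0.0026, "ry": -0.007, "rz": -0.0375},
    {"dx": 0, "dy": 0, "dz": 0, "rx": 0.0026, "ry": -0.007, "rz": -0.0375},
    {"dx": 0, "dy": 0, "dz": 0, "rx": 0.0026, "ry": -0.007, "rz": -0.0375},
    {"dx": 0, "dy": 0, "dz": 0, "rx": 0.0026, "ry": -0.007, "rz": -0.0375},
    {"dx": 0, "dy": 0, "dz": 0, "rx": 0.0026, "ry": -0.007, "rz": -0.0375},
    {"dx": 0, "dy": 0, "dz": 0, "rx": 0, "ry": 0, "rz": 0},
    {"dx": 0, "dy": 0, "dz": 0, "rx": 0, "ry": 0, "rz": 0}
  ]
}}

```text
t: 16.55
tcp_pos: [0.5491, 0.0663, 0.2861]
tool_rot: [-0.024, 0.995, -0.092, 0.032]
force: [-2.0, 0.4, -2.1]
finger_gap: 0.153
gripper_force: 70.6
```

```bash
python3 st.py 1
```

```text
t 16.55 phi -17.56 mouth mm (ex,ey,n) [  0.38  -1.72 -11.63] F(ex,ey,n) [-1.77  1.48 -1.82] T.n 0.2262 T [0.323 0.525 0.155] tau6 0.2046 q6 -1.522
```

Bite felt: 0.23 N m, against 0.02–0.08 before. I estimate it came at about -12°, so the target is about -102°.

{"op": "move_arm", "data": {
  "targets": [
    {"dx": 0, "dy": 0, "dz": 0, "rx": 0.0095, "ry": -0.0257, "rz": -0.138},
    {"dx": 0, "dy": 0, "dz": 0, "rx": 0.0095, "ry": -0.0257, "rz": -0.138},
    {"dx": 0, "dy": 0, "dz": 0, "rx": 0.0095, "ry": -0.0257, "rz": -0.138},
    {"dx": 0, "dy": 0, "dz": 0, "rx": 0.0095, "ry": -0.0257, "rz": -0.138},
    {"dx": 0, "dy": 0, "dz": 0, "rx": 0.0095, "ry": -0.0257, "rz": -0.138},
    {"dx": 0, "dy": 0, "dz": 0, "rx": 0.0095, "ry": -0.0257, "rz": -0.138},
    {"dx": 0, "dy": 0, "dz": 0, "rx": 0.0095, "ry": -0.0257, "rz": -0.138},
    {"dx": 0, "dy": 0, "dz": 0, "rx": 0.0095, "ry": -0.0257, "rz": -0.138},
    {"dx": 0, "dy": 0, "dz": 0, "rx": 0.0095, "ry": -0.0257, "rz": -0.138},
    {"dx": 0, "dy": 0, "dz": 0, "rx": 0.0095, "ry": -0.0257, "rz": -0.138}
  ]
}}

```text
t: 17.8
tcp_pos: [0.5491, 0.066, 0.2861]
tool_rot: [0.337, 0.936, -0.075, 0.063]
force: [-2.3, 0.5, -1.5]
finger_gap: 0.151
gripper_force: 70.6
```

```bash
python3 st.py 1
```

```text
t 17.8 phi -59.89 mouth mm (ex,ey,n) [  0.26  -2.04 -11.62] F(ex,ey,n) [-2.    1.55 -1.21] T.n 0.2243 T [0.211 0.511 0.148] tau6 -0.1624 q6 -0.783
```

{"op": "move_arm", "data": {
  "targets": [
    {"dx": 0, "dy": 0, "dz": 0, "rx": 0.0102, "ry": -0.0275, "rz": -0.1476},
    {"dx": 0, "dy": 0, "dz": 0, "rx": 0.0102, "ry": -0.0275, "rz": -0.1476},
    {"dx": 0, "dy": 0, "dz": 0, "rx": 0.0102, "ry": -0.0275, "rz": -0.1476},
    {"dx": 0, "dy": 0, "dz": 0, "rx": 0.0102, "ry": -0.0275, "rz": -0.1476},
    {"dx": 0, "dy": 0, "dz": 0, "rx": 0.0102, "ry": -0.0275, "rz": -0.1476},
    {"dx": 0, "dy": 0, "dz": 0, "rx": 0.0102, "ry": -0.0275, "rz": -0.1476},
    {"dx": 0, "dy": 0, "dz": 0, "rx": 0.0102, "ry": -0.0275, "rz": -0.1476},
    {"dx": 0, "dy": 0, "dz": 0, "rx": 0.0102, "ry": -0.0275, "rz": -0.1476},
    {"dx": 0, "dy": 0, "dz": 0, "rx": 0.0102, "ry": -0.0275, "rz": -0.1476},
    {"dx": 0, "dy": 0, "dz": 0, "rx": 0, "ry": 0, "rz": 0}
  ]
}}

```text
t: 19.05
tcp_pos: [0.549, 0.0659, 0.2861]
tool_rot: [0.64, 0.762, -0.049, 0.085]
force: [-2.6, -0.9, -1.5]
finger_gap: 0.151
gripper_force: 70.6
```

```bash
python3 st.py 1
```

```text
t 19.05 phi -100.35 mouth mm (ex,ey,n) [  0.07  -2.15 -11.63] F(ex,ey,n) [-2.75  0.33 -1.43] T.n 0.1191 T [0.026 0.602 0.011] tau6 0.2937 q6 -0.077
```

Nipple 1 is done, about 90° past its bite. Backing off into the play, lifting, and planning nipple 2.

{"op": "move_arm", "data": {
  "targets": [
    {"dx": 0, "dy": 0, "dz": 0, "rx": -0.0052, "ry": 0.014, "rz": 0.0749},
    {"dx": 0, "dy": 0, "dz": 0, "rx": -0.0052, "ry": 0.014, "rz": 0.0749},
    {"dx": 0, "dy": 0, "dz": 0, "rx": -0.0052, "ry": 0.014, "rz": 0.0749},
    {"dx": 0, "dy": 0, "dz": 0, "rx": -0.0052, "ry": 0.014, "rz": 0.0749},
    {"dx": -0.018, "dy": 0.0488, "dz": 0.2615, "rx": 0, "ry": 0, "rz": 0},
    {"dx": -0.018, "dy": 0.0488, "dz": 0.2615, "rx": 0, "ry": 0, "rz": 0},
    {"dx": -0.018, "dy": 0.0488, "dz": 0.2615, "rx": 0, "ry": 0, "rz": 0},
    {"dx": -0.018, "dy": 0.0488, "dz": 0.2615, "rx": 0, "ry": 0, "rz": 0},
    {"dx": -0.018, "dy": 0.0488, "dz": 0.2615, "rx": 0, "ry": 0, "rz": 0},
    {"dx": -0.018, "dy": 0.0488, "dz": 0.2615, "rx": 0, "ry": 0, "rz": 0}
  ]
}}

```text
t: 20.3
tcp_pos: [0.5466, 0.0737, 0.3259]
tool_rot: [0.577, 0.811, -0.055, 0.081]
force: [0.7, 0.5, -1.7]
finger_gap: 0.152
gripper_force: 70.6
```

```bash
sed -i 's/\[.5508,.0606,.2471\]/[.5516,.0589,.2475]/;s/\[.5675,.0155,.2471\]/[.5685,.0133,.2475]/' plan.py; python3 st.py 1; python3 - <<'E'
from plan import *
s=sensors.sense();r0=R.from_quat(s["tool_rot"])
# nominal commanded pose: n1 axis, phi -91, same place as measured
p0=s["tcp_pos"];_,rn=pose(1,-91.2,.0)
print(p0,"tilt err deg",np.degrees((rn*r0.inv()).magnitude()))
p1,r1=pose(2,41,.028);_,rm=pose(2,-25,.028)
print("A",delta(p0,r0,p1,rm));print("B",delta(p1,rm,p1,r1),s["q"]);print(axis(2))
E
```

```text
t 20.3 phi -91.23 mouth mm (ex,ey,n) [ 0.45  0.05 28.95] F(ex,ey,n) [ 0.85  0.5  -1.65] T.n 0.0652 T [0.172 0.064 0.066] tau6 0.0048 q6 -0.242
[0.54658788 0.07372002 0.32590213] tilt err deg 0.03800792491169393
A (array([ 1.09 , -2.995, -0.037]), array([0.6223, 0.2305, 2.2207]), np.float64(69.53255303334618))
B (array([0., 0., 0.]), array([ 0.1489, -0.4025,  2.1577]), np.float64(66.00000000000001)) [ 0.03206722  0.31831123  1.52625719 -0.19670588  1.23996091 -0.24195129]
[ 0.06768379 -0.18297305  0.98078528]
```

{"op": "move_arm", "data": {
  "targets": [
    {"dx": 0.109, "dy": -0.2995, "dz": -0.0037, "rx": 0.0622, "ry": 0.0231, "rz": 0.2221},
    {"dx": 0.109, "dy": -0.2995, "dz": -0.0037, "rx": 0.0622, "ry": 0.0231, "rz": 0.2221},
    {"dx": 0.109, "dy": -0.2995, "dz": -0.0037, "rx": 0.0622, "ry": 0.0231, "rz": 0.2221},
    {"dx": 0.109, "dy": -0.2995, "dz": -0.0037, "rx": 0.0622, "ry": 0.0231, "rz": 0.2221},
    {"dx": 0.109, "dy": -0.2995, "dz": -0.0037, "rx": 0.0622, "ry": 0.0231, "rz": 0.2221},
    {"dx": 0.109, "dy": -0.2995, "dz": -0.0037, "rx": 0.0622, "ry": 0.0231, "rz": 0.2221},
    {"dx": 0.109, "dy": -0.2995, "dz": -0.0037, "rx": 0.0622, "ry": 0.0231, "rz": 0.2221},
    {"dx": 0.109, "dy": -0.2995, "dz": -0.0037, "rx": 0.0622, "ry": 0.0231, "rz": 0.2221},
    {"dx": 0.109, "dy": -0.2995, "dz": -0.0037, "rx": 0.0622, "ry": 0.0231, "rz": 0.2221},
    {"dx": 0.109, "dy": -0.2995, "dz": -0.0037, "rx": 0.0622, "ry": 0.0231, "rz": 0.2221}
  ]
}}

```text
t: 21.55
tcp_pos: [0.574, -0.0018, 0.3247]
tool_rot: [0.039, 0.994, 0.09, -0.038]
force: [-0.1, 0.1, -2.4]
finger_gap: 0.151
gripper_force: 70.7
```

```bash
python3 st.py 2; python3 -c "
from plan import *
s=sensors.sense();r0=R.from_quat(s['tool_rot']);p1,r1=pose(2,41,.028);print(delta(s['tcp_pos'],r0,p1,r1))"
```

```text
t 21.55 phi -24.77 mouth mm (ex,ey,n) [-0.15 -0.68 27.83] F(ex,ey,n) [-0.02 -0.32 -2.37] T.n 0.0237 T [-0.1   -0.067  0.018] tau6 0.7003 q6 -1.8
(array([-0.005,  0.025,  0.012]), array([ 0.1501, -0.4023,  2.1498]), np.float64(65.76776269615085))
```

Seating at +41° would take the last joint out of range, so I'll seat at about -46° instead (same square).

{"op": "move_arm", "data": {
  "targets": [
    {"dx": 0, "dy": 0, "dz": 0, "rx": -0.0125, "ry": 0.0339, "rz": -0.1817},
    {"dx": 0, "dy": 0, "dz": 0, "rx": -0.0125, "ry": 0.0339, "rz": -0.1817},
    {"dx": 0, "dy": 0, "dz": 0, "rx": -0.0125, "ry": 0.0339, "rz": -0.1817},
    {"dx": 0, "dy": 0, "dz": 0, "rx": -0.0125, "ry": 0.0339, "rz": -0.1817},
    {"dx": -0.0168, "dy": 0.0454, "dz": -0.2432, "rx": 0, "ry": 0, "rz": 0},
    {"dx": -0.0168, "dy": 0.0454, "dz": -0.2432, "rx": 0, "ry": 0, "rz": 0},
    {"dx": -0.0168, "dy": 0.0454, "dz": -0.2432, "rx": 0, "ry": 0, "rz": 0},
    {"dx": -0.0168, "dy": 0.0454, "dz": -0.2432, "rx": 0, "ry": 0, "rz": 0},
    {"dx": -0.0168, "dy": 0.0454, "dz": -0.2432, "rx": 0, "ry": 0, "rz": 0},
    {"dx": 0, "dy": 0, "dz": 0, "rx": 0, "ry": 0, "rz": 0}
  ]
}}

```text
t: 22.8
tcp_pos: [0.5713, 0.0046, 0.2934]
tool_rot: [0.232, 0.968, 0.081, -0.055]
force: [-0.7, -0.9, -1.5]
finger_gap: 0.151
gripper_force: 70.6
```

```bash
python3 st.py 2
```

```text
t 22.8 phi -47.22 mouth mm (ex,ey,n) [-0.46  0.02 -4.22] F(ex,ey,n) [-0.96 -0.87 -1.4 ] T.n 0.024 T [-0.134 -0.049  0.024] tau6 -0.0019 q6 -1.411
```

{"op": "move_arm", "data": {
  "targets": [
    {"dx": -0.0034, "dy": 0.0092, "dz": -0.049, "rx": 0, "ry": 0, "rz": 0},
    {"dx": -0.0034, "dy": 0.0092, "dz": -0.049, "rx": 0, "ry": 0, "rz": 0},
    {"dx": -0.0034, "dy": 0.0092, "dz": -0.049, "rx": 0, "ry": 0, "rz": 0},
    {"dx": -0.0034, "dy": 0.0092, "dz": -0.049, "rx": 0, "ry": 0, "rz": 0},
    {"dx": -0.0034, "dy": 0.0092, "dz": -0.049, "rx": 0, "ry": 0, "rz": 0},
    {"dx": -0.0034, "dy": 0.0092, "dz": -0.049, "rx": 0, "ry": 0, "rz": 0},
    {"dx": 0, "dy": 0, "dz": 0, "rx": 0, "ry": 0, "rz": 0},
    {"dx": 0, "dy": 0, "dz": 0, "rx": 0, "ry": 0, "rz": 0},
    {"dx": 0, "dy": 0, "dz": 0, "rx": 0, "ry": 0, "rz": 0},
    {"dx": 0, "dy": 0, "dz": 0, "rx": 0, "ry": 0, "rz": 0}
  ]
}}

```text
t: 24.05
tcp_pos: [0.5713, 0.0058, 0.2867]
tool_rot: [0.232, 0.968, 0.081, -0.055]
force: [1.0, 0.1, -2.3]
finger_gap: 0.151
gripper_force: 70.6
```

```bash
python3 st.py 2
```

```text
t 24.05 phi -47.22 mouth mm (ex,ey,n) [ -0.05  -0.2  -10.95] F(ex,ey,n) [ 1.   -0.68 -2.24] T.n -0.0124 T [-0.124 -0.022 -0.008] tau6 0.0001 q6 -1.412
```

Seated with no side load. Turning clockwise in small steps, averaging the torque readings.

{"op": "move_arm", "data": {
  "targets": [
    {"dx": 0, "dy": 0, "dz": 0, "rx": -0.0026, "ry": 0.007, "rz": -0.0375},
    {"dx": 0, "dy": 0, "dz": 0, "rx": -0.0026, "ry": 0.007, "rz": -0.0375},
    {"dx": 0, "dy": 0, "dz": 0, "rx": -0.0026, "ry": 0.007, "rz": -0.0375},
    {"dx": 0, "dy": 0, "dz": 0, "rx": -0.0026, "ry": 0.007, "rz": -0.0375},
    {"dx": 0, "dy": 0, "dz": 0, "rx": -0.0026, "ry": 0.007, "rz": -0.0375},
    {"dx": 0, "dy": 0, "dz": 0, "rx": -0.0026, "ry": 0.007, "rz": -0.0375},
    {"dx": 0, "dy": 0, "dz": 0, "rx": -0.0026, "ry": 0.007, "rz": -0.0375},
    {"dx": 0, "dy": 0, "dz": 0, "rx": -0.0026, "ry": 0.007, "rz": -0.0375},
    {"dx": 0, "dy": 0, "dz": 0, "rx": -0.0026, "ry": 0.007, "rz": -0.0375},
    {"dx": 0, "dy": 0, "dz": 0, "rx": 0, "ry": 0, "rz": 0}
  ]
}}

```text
t: 25.3
tcp_pos: [0.5713, 0.0059, 0.2867]
tool_rot: [0.318, 0.943, 0.076, -0.062]
force: [0.2, 0.9, -2.7]
finger_gap: 0.15
gripper_force: 70.6
```

```bash
cat > av.py <<'E'
from h import *
import sys
from plan import axis
T=[]
for k in range(4): s=sensors.sense();T.append([s["ft_torque"]@axis(int(sys.argv[1])),s["tau"][5]]);cams.snapshot("top")
print(np.round(T,3).tolist())
E
python3 st.py 2; python3 av.py 2
```

```text
t 25.3 phi -57.56 mouth mm (ex,ey,n) [  0.05  -0.08 -10.98] F(ex,ey,n) [ 0.48  0.24 -2.8 ] T.n -0.0068 T [-0.03  -0.091 -0.022] tau6 0.041 q6 -1.232
[[-0.007, 0.041], [-0.033, 0.016], [-0.029, 0.009], [-0.017, 0.007]]
```

{"op": "move_arm", "data": {
  "targets": [
    {"dx": 0, "dy": 0, "dz": 0, "rx": -0.0026, "ry": 0.007, "rz": -0.0375},
    {"dx": 0, "dy": 0, "dz": 0, "rx": -0.0026, "ry": 0.007, "rz": -0.0375},
    {"dx": 0, "dy": 0, "dz": 0, "rx": -0.0026, "ry": 0.007, "rz": -0.0375},
    {"dx": 0, "dy": 0, "dz": 0, "rx": -0.0026, "ry": 0.007, "rz": -0.0375},
    {"dx": 0, "dy": 0, "dz": 0, "rx": -0.0026, "ry": 0.007, "rz": -0.0375},
    {"dx": 0, "dy": 0, "dz": 0, "rx": -0.0026, "ry": 0.007, "rz": -0.0375},
    {"dx": 0, "dy": 0, "dz": 0, "rx": -0.0026, "ry": 0.007, "rz": -0.0375},
    {"dx": 0, "dy": 0, "dz": 0, "rx": -0.0026, "ry": 0.007, "rz": -0.0375},
    {"dx": 0, "dy": 0, "dz": 0, "rx": 0, "ry": 0, "rz": 0},
    {"dx": 0, "dy": 0, "dz": 0, "rx": 0, "ry": 0, "rz": 0}
  ]
}}

```text
t: 26.75
tcp_pos: [0.5713, 0.0058, 0.2867]
tool_rot: [0.392, 0.915, 0.071, -0.068]
force: [1.2, 1.5, -1.3]
finger_gap: 0.15
gripper_force: 70.6
```

```bash
python3 st.py 2; python3 av.py 2
```

```text
t 26.75 phi -66.72 mouth mm (ex,ey,n) [ -0.05  -0.2  -10.97] F(ex,ey,n) [ 1.64  0.74 -1.48] T.n 0.0237 T [ 0.154 -0.183 -0.021] tau6 0.0149 q6 -1.072
[[0.024, 0.015], [0.036, 0.014], [0.048, 0.014], [0.032, 0.014]]
```

{"op": "move_arm", "data": {
  "targets": [
    {"dx": 0, "dy": 0, "dz": 0, "rx": -0.0026, "ry": 0.007, "rz": -0.0375},
    {"dx": 0, "dy": 0, "dz": 0, "rx": -0.0026, "ry": 0.007, "rz": -0.0375},
    {"dx": 0, "dy": 0, "dz": 0, "rx": -0.0026, "ry": 0.007, "rz": -0.0375},
    {"dx": 0, "dy": 0, "dz": 0, "rx": -0.0026, "ry": 0.007, "rz": -0.0375},
    {"dx": 0, "dy": 0, "dz": 0, "rx": -0.0026, "ry": 0.007, "rz": -0.0375},
    {"dx": 0, "dy": 0, "dz": 0, "rx": -0.0026, "ry": 0.007, "rz": -0.0375},
    {"dx": 0, "dy": 0, "dz": 0, "rx": -0.0026, "ry": 0.007, "rz": -0.0375},
    {"dx": 0, "dy": 0, "dz": 0, "rx": -0.0026, "ry": 0.007, "rz": -0.0375},
    {"dx": 0, "dy": 0, "dz": 0, "rx": 0, "ry": 0, "rz": 0},
    {"dx": 0, "dy": 0, "dz": 0, "rx": 0, "ry": 0, "rz": 0}
  ]
}}

```text
t: 28.2
tcp_pos: [0.5712, 0.0058, 0.2867]
tool_rot: [0.464, 0.88, 0.065, -0.073]
force: [0.9, 1.0, -1.6]
finger_gap: 0.151
gripper_force: 70.6
```

```bash
python3 st.py 2; python3 av.py 2
```

```text
t 28.2 phi -75.9 mouth mm (ex,ey,n) [ -0.09  -0.22 -10.97] F(ex,ey,n) [ 1.22  0.24 -1.72] T.n 0.0141 T [ 0.221 -0.245 -0.047] tau6 0.0147 q6 -0.912
[[0.014, 0.015], [0.047, 0.014], [0.03, 0.013], [-0.01, 0.013]]
```

{"op": "move_arm", "data": {
  "targets": [
    {"dx": 0, "dy": 0, "dz": 0, "rx": -0.0026, "ry": 0.007, "rz": -0.0375},
    {"dx": 0, "dy": 0, "dz": 0, "rx": -0.0026, "ry": 0.007, "rz": -0.0375},
    {"dx": 0, "dy": 0, "dz": 0, "rx": -0.0026, "ry": 0.007, "rz": -0.0375},
    {"dx": 0, "dy": 0, "dz": 0, "rx": -0.0026, "ry": 0.007, "rz": -0.0375},
    {"dx": 0, "dy": 0, "dz": 0, "rx": -0.0026, "ry": 0.007, "rz": -0.0375},
    {"dx": 0, "dy": 0, "dz": 0, "rx": -0.0026, "ry": 0.007, "rz": -0.0375},
    {"dx": 0, "dy": 0, "dz": 0, "rx": -0.0026, "ry": 0.007, "rz": -0.0375},
    {"dx": 0, "dy": 0, "dz": 0, "rx": -0.0026, "ry": 0.007, "rz": -0.0375},
    {"dx": 0, "dy": 0, "dz": 0, "rx": 0, "ry": 0, "rz": 0},
    {"dx": 0, "dy": 0, "dz": 0, "rx": 0, "ry": 0, "rz": 0}
  ]
}}

```text
t: 29.65
tcp_pos: [0.5712, 0.0058, 0.2867]
tool_rot: [0.533, 0.84, 0.059, -0.078]
force: [0.5, 1.4, -1.0]
finger_gap: 0.153
gripper_force: 70.6
```

```bash
python3 st.py 2
```

```text
t 29.65 phi -85.07 mouth mm (ex,ey,n) [ -0.12  -0.2  -10.97] F(ex,ey,n) [ 0.94  0.96 -1.22] T.n 0.0224 T [ 0.047 -0.202 -0.018] tau6 0.0141 q6 -0.752
```

{"op": "move_arm", "data": {
  "targets": [
    {"dx": 0, "dy": 0, "dz": 0, "rx": -0.0026, "ry": 0.007, "rz": -0.0375},
    {"dx": 0, "dy": 0, "dz": 0, "rx": -0.0026, "ry": 0.007, "rz": -0.0375},
    {"dx": 0, "dy": 0, "dz": 0, "rx": -0.0026, "ry": 0.007, "rz": -0.0375},
    {"dx": 0, "dy": 0, "dz": 0, "rx": -0.0026, "ry": 0.007, "rz": -0.0375},
    {"dx": 0, "dy": 0, "dz": 0, "rx": -0.0026, "ry": 0.007, "rz": -0.0375},
    {"dx": 0, "dy": 0, "dz": 0, "rx": -0.0026, "ry": 0.007, "rz": -0.0375},
    {"dx": 0, "dy": 0, "dz": 0, "rx": -0.0026, "ry": 0.007, "rz": -0.0375},
    {"dx": 0, "dy": 0, "dz": 0, "rx": -0.0026, "ry": 0.007, "rz": -0.0375},
    {"dx": 0, "dy": 0, "dz": 0, "rx": 0, "ry": 0, "rz": 0},
    {"dx": 0, "dy": 0, "dz": 0, "rx": 0, "ry": 0, "rz": 0}
  ]
}}

```text
t: 30.9
tcp_pos: [0.5712, 0.0057, 0.2867]
tool_rot: [0.599, 0.795, 0.053, -0.083]
force: [0.2, 0.4, -1.4]
finger_gap: 0.153
gripper_force: 70.7
```

```bash
python3 st.py 2
```

```text
t 30.9 phi -94.25 mouth mm (ex,ey,n) [ -0.14  -0.21 -10.99] F(ex,ey,n) [ 0.31  0.08 -1.4 ] T.n 0.0208 T [-0.115 -0.161 -0.001] tau6 0.0135 q6 -0.591
```

{"op": "move_arm", "data": {
  "targets": [
    {"dx": 0, "dy": 0, "dz": 0, "rx": -0.0026, "ry": 0.007, "rz": -0.0375},
    {"dx": 0, "dy": 0, "dz": 0, "rx": -0.0026, "ry": 0.007, "rz": -0.0375},
    {"dx": 0, "dy": 0, "dz": 0, "rx": -0.0026, "ry": 0.007, "rz": -0.0375},
    {"dx": 0, "dy": 0, "dz": 0, "rx": -0.0026, "ry": 0.007, "rz": -0.0375},
    {"dx": 0, "dy": 0, "dz": 0, "rx": -0.0026, "ry": 0.007, "rz": -0.0375},
    {"dx": 0, "dy": 0, "dz": 0, "rx": -0.0026, "ry": 0.007, "rz": -0.0375},
    {"dx": 0, "dy": 0, "dz": 0, "rx": -0.0026, "ry": 0.007, "rz": -0.0375},
    {"dx": 0, "dy": 0, "dz": 0, "rx": -0.0026, "ry": 0.007, "rz": -0.0375},
    {"dx": 0, "dy": 0, "dz": 0, "rx": 0, "ry": 0, "rz": 0},
    {"dx": 0, "dy": 0, "dz": 0, "rx": 0, "ry": 0, "rz": 0}
  ]
}}

```text
t: 32.15
tcp_pos: [0.5712, 0.0058, 0.2867]
tool_rot: [0.66, 0.745, 0.046, -0.087]
force: [-0.3, -0.7, -1.6]
finger_gap: 0.148
gripper_force: 70.7
```

```bash
python3 st.py 2
```

```text
t 32.15 phi -103.42 mouth mm (ex,ey,n) [ -0.1   -0.22 -10.99] F(ex,ey,n) [-0.55 -0.88 -1.42] T.n 0.1273 T [-0.181 -0.13   0.118] tau6 0.1377 q6 -0.431
```

Torque is rising (0.13 N m), so the bite is starting. One smaller step to pin it down.

{"op": "move_arm", "data": {
  "targets": [
    {"dx": 0, "dy": 0, "dz": 0, "rx": -0.0026, "ry": 0.007, "rz": -0.0375},
    {"dx": 0, "dy": 0, "dz": 0, "rx": -0.0026, "ry": 0.007, "rz": -0.0375},
    {"dx": 0, "dy": 0, "dz": 0, "rx": 0, "ry": 0, "rz": 0},
    {"dx": 0, "dy": 0, "dz": 0, "rx": 0, "ry": 0, "rz": 0},
    {"dx": 0, "dy": 0, "dz": 0, "rx": 0, "ry": 0, "rz": 0},
    {"dx": 0, "dy": 0, "dz": 0, "rx": 0, "ry": 0, "rz": 0},
    {"dx": 0, "dy": 0, "dz": 0, "rx": 0, "ry": 0, "rz": 0},
    {"dx": 0, "dy": 0, "dz": 0, "rx": 0, "ry": 0, "rz": 0},
    {"dx": 0, "dy": 0, "dz": 0, "rx": 0, "ry": 0, "rz": 0},
    {"dx": 0, "dy": 0, "dz": 0, "rx": 0, "ry": 0, "rz": 0}
  ]
}}

```text
t: 33.4
tcp_pos: [0.5712, 0.0058, 0.2867]
tool_rot: [0.675, 0.731, 0.044, -0.088]
force: [-0.5, -0.9, -2.2]
finger_gap: 0.155
gripper_force: 70.6
```

```bash
python3 st.py 2;python3 av.py 2
```

```text
t 33.4 phi -105.72 mouth mm (ex,ey,n) [ -0.1   -0.21 -10.99] F(ex,ey,n) [-0.74 -1.1  -2.  ] T.n 0.193 T [-0.306 -0.063  0.206] tau6 0.206 q6 -0.391
[[0.193, 0.206], [0.243, 0.206], [0.174, 0.206], [0.248, 0.206]]
```

Bite confirmed: steady 0.206 from about -105°. Target is -285°, which puts q6 at about 2.74, within range.

{"op": "move_arm", "data": {
  "targets": [
    {"dx": 0, "dy": 0, "dz": 0, "rx": -0.0135, "ry": 0.0365, "rz": -0.1955},
    {"dx": 0, "dy": 0, "dz": 0, "rx": -0.0135, "ry": 0.0365, "rz": -0.1955},
    {"dx": 0, "dy": 0, "dz": 0, "rx": -0.0135, "ry": 0.0365, "rz": -0.1955},
    {"dx": 0, "dy": 0, "dz": 0, "rx": -0.0135, "ry": 0.0365, "rz": -0.1955},
    {"dx": 0, "dy": 0, "dz": 0, "rx": -0.0135, "ry": 0.0365, "rz": -0.1955},
    {"dx": 0, "dy": 0, "dz": 0, "rx": -0.0135, "ry": 0.0365, "rz": -0.1955},
    {"dx": 0, "dy": 0, "dz": 0, "rx": -0.0135, "ry": 0.0365, "rz": -0.1955},
    {"dx": 0, "dy": 0, "dz": 0, "rx": -0.0135, "ry": 0.0365, "rz": -0.1955},
    {"dx": 0, "dy": 0, "dz": 0, "rx": -0.0135, "ry": 0.0365, "rz": -0.1955},
    {"dx": 0, "dy": 0, "dz": 0, "rx": -0.0135, "ry": 0.0365, "rz": -0.1955}
  ]
}}

```text
t: 34.85
tcp_pos: [0.5709, 0.0057, 0.2867]
tool_rot: [0.95, 0.296, -0.006, -0.098]
force: [-0.6, -0.9, -1.5]
finger_gap: 0.15
gripper_force: 70.7
```

```bash
python3 st.py 2
```

```text
t 34.85 phi -165.72 mouth mm (ex,ey,n) [ -0.49  -0.09 -11.01] F(ex,ey,n) [-0.88 -0.91 -1.4 ] T.n 0.2095 T [-0.342  0.036  0.244] tau6 -0.3216 q6 0.655
```

{"op": "move_arm", "data": {
  "targets": [
    {"dx": 0, "dy": 0, "dz": 0, "rx": -0.0135, "ry": 0.0365, "rz": -0.1955},
    {"dx": 0, "dy": 0, "dz": 0, "rx": -0.0135, "ry": 0.0365, "rz": -0.1955},
    {"dx": 0, "dy": 0, "dz": 0, "rx": -0.0135, "ry": 0.0365, "rz": -0.1955},
    {"dx": 0, "dy": 0, "dz": 0, "rx": -0.0135, "ry": 0.0365, "rz": -0.1955},
    {"dx": 0, "dy": 0, "dz": 0, "rx": -0.0135, "ry": 0.0365, "rz": -0.1955},
    {"dx": 0, "dy": 0, "dz": 0, "rx": -0.0135, "ry": 0.0365, "rz": -0.1955},
    {"dx": 0, "dy": 0, "dz": 0, "rx": -0.0135, "ry": 0.0365, "rz": -0.1955},
    {"dx": 0, "dy": 0, "dz": 0, "rx": -0.0135, "ry": 0.0365, "rz": -0.1955},
    {"dx": 0, "dy": 0, "dz": 0, "rx": -0.0135, "ry": 0.0365, "rz": -0.1955},
    {"dx": 0, "dy": 0, "dz": 0, "rx": -0.0135, "ry": 0.0365, "rz": -0.1955}
  ]
}}

```text
t: 36.1
tcp_pos: [0.5706, 0.006, 0.2868]
tool_rot: [0.971, -0.217, -0.054, -0.083]
force: [-1.1, -0.9, -1.3]
finger_gap: 0.153
gripper_force: 70.7
```

```bash
python3 st.py 2
```

```text
t 36.1 phi 134.48 mouth mm (ex,ey,n) [ -0.57   0.32 -10.98] F(ex,ey,n) [-1.29 -0.69 -1.22] T.n 0.2724 T [-0.263  0.162  0.326] tau6 -0.3217 q6 1.699
```

{"op": "move_arm", "data": {
  "targets": [
    {"dx": 0, "dy": 0, "dz": 0, "rx": -0.0149, "ry": 0.0403, "rz": -0.2161},
    {"dx": 0, "dy": 0, "dz": 0, "rx": -0.0149, "ry": 0.0403, "rz": -0.2161},
    {"dx": 0, "dy": 0, "dz": 0, "rx": -0.0149, "ry": 0.0403, "rz": -0.2161},
    {"dx": 0, "dy": 0, "dz": 0, "rx": -0.0149, "ry": 0.0403, "rz": -0.2161},
    {"dx": 0, "dy": 0, "dz": 0, "rx": -0.0149, "ry": 0.0403, "rz": -0.2161},
    {"dx": 0, "dy": 0, "dz": 0, "rx": -0.0149, "ry": 0.0403, "rz": -0.2161},
    {"dx": 0, "dy": 0, "dz": 0, "rx": -0.0149, "ry": 0.0403, "rz": -0.2161},
    {"dx": 0, "dy": 0, "dz": 0, "rx": -0.0149, "ry": 0.0403, "rz": -0.2161},
    {"dx": 0, "dy": 0, "dz": 0, "rx": -0.0149, "ry": 0.0403, "rz": -0.2161},
    {"dx": 0, "dy": 0, "dz": 0, "rx": 0, "ry": 0, "rz": 0}
  ]
}}

```text
t: 37.35
tcp_pos: [0.5708, 0.0063, 0.2868]
tool_rot: [0.737, -0.669, -0.087, -0.046]
force: [-0.6, 0.9, -1.0]
finger_gap: 0.152
gripper_force: 70.7
```

```bash
python3 st.py 2
```

```text
t 37.35 phi 75.26 mouth mm (ex,ey,n) [ -0.28   0.51 -11.01] F(ex,ey,n) [-0.29  0.83 -1.22] T.n 0.1852 T [0.    0.129 0.213] tau6 0.3304 q6 2.733
```

Nipple 2 is done, about 180° past its bite. Backing off into the play and lifting.

{"op": "move_arm", "data": {
  "targets": [
    {"dx": 0, "dy": 0, "dz": 0, "rx": 0.0052, "ry": -0.014, "rz": 0.0749},
    {"dx": 0, "dy": 0, "dz": 0, "rx": 0.0052, "ry": -0.014, "rz": 0.0749},
    {"dx": 0, "dy": 0, "dz": 0, "rx": 0.0052, "ry": -0.014, "rz": 0.0749},
    {"dx": 0, "dy": 0, "dz": 0, "rx": 0.0052, "ry": -0.014, "rz": 0.0749},
    {"dx": 0.018, "dy": -0.0488, "dz": 0.2615, "rx": 0, "ry": 0, "rz": 0},
    {"dx": 0.018, "dy": -0.0488, "dz": 0.2615, "rx": 0, "ry": 0, "rz": 0},
    {"dx": 0.018, "dy": -0.0488, "dz": 0.2615, "rx": 0, "ry": 0, "rz": 0},
    {"dx": 0.018, "dy": -0.0488, "dz": 0.2615, "rx": 0, "ry": 0, "rz": 0},
    {"dx": 0.018, "dy": -0.0488, "dz": 0.2615, "rx": 0, "ry": 0, "rz": 0},
    {"dx": 0.018, "dy": -0.0488, "dz": 0.2615, "rx": 0, "ry": 0, "rz": 0}
  ]
}}

```text
t: 38.6
tcp_pos: [0.5739, -0.0016, 0.3264]
tool_rot: [0.788, -0.608, -0.083, -0.052]
force: [-0.0, -0.7, -1.7]
finger_gap: 0.152
gripper_force: 70.5
```

```bash
python3 st.py 2; python3 - <<'E'
from plan import *
s=sensors.sense();r0=R.from_quat(s["tool_rot"]);p0=s["tcp_pos"]
y=r0.apply([0,1,0]);print(p0,"tool y yaw",np.degrees(np.arctan2(y[1],y[0])),s["q"])
def down(psi):
    p=np.radians(psi);ky=np.array([np.cos(p),np.sin(p),0]);z=np.array([0,0,-1]);return R.from_matrix(np.stack([np.cross(ky,z),ky,z],1))
for psi in(99.3,-80.7,9.3,-170.7): print(psi,delta(p0,r0,np.array([.474,-.310,.180]),down(psi)))
E
```

```text
t 38.6 phi 84.35 mouth mm (ex,ey,n) [-1.000e-02 -1.600e-01  2.952e+01] F(ex,ey,n) [-0.27 -0.98 -1.57] T.n -0.0074 T [-0.067 -0.042 -0.011] tau6 -0.0039 q6 2.578
[ 0.57394221 -0.00160986  0.32643577] tool y yaw -165.25206909189848 [-0.28134056  0.40070361  1.39392213  0.15931005  1.46509392  2.57840603]
99.3 (array([ -3.998, -12.336,  -5.857]), array([-0.3739,  0.1962, -3.1669]), np.float64(95.8481426889594))
-80.7 (array([ -3.998, -12.336,  -5.857]), array([-0.1913, -0.3645,  2.812 ]), np.float64(85.2593779992478))
9.3 (array([ -3.998, -12.336,  -5.857]), array([ 0.1702, -0.5459,  5.7945]), np.float64(174.68007631844742))
-170.7 (array([ -3.998, -12.336,  -5.857]), array([-0.3584, -0.1117, -0.1776]), np.float64(12.460390817960088))
```

{"op": "move_arm", "data": {
  "targets": [
    {"dx": -0.308, "dy": -0.95, "dz": 0, "rx": -0.0191, "ry": -0.0365, "rz": 0.2812},
    {"dx": -0.308, "dy": -0.95, "dz": 0, "rx": -0.0191, "ry": -0.0365, "rz": 0.2812},
    {"dx": -0.308, "dy": -0.95, "dz": 0, "rx": -0.0191, "ry": -0.0365, "rz": 0.2812},
    {"dx": -0.308, "dy": -0.95, "dz": 0, "rx": -0.0191, "ry": -0.0365, "rz": 0.2812},
    {"dx": -0.308, "dy": -0.95, "dz": 0, "rx": -0.0191, "ry": -0.0365, "rz": 0.2812},
    {"dx": -0.308, "dy": -0.95, "dz": 0, "rx": -0.0191, "ry": -0.0365, "rz": 0.2812},
    {"dx": -0.308, "dy": -0.95, "dz": 0, "rx": -0.0191, "ry": -0.0365, "rz": 0.2812},
    {"dx": -0.308, "dy": -0.95, "dz": 0, "rx": -0.0191, "ry": -0.0365, "rz": 0.2812},
    {"dx": -0.308, "dy": -0.95, "dz": 0, "rx": -0.0191, "ry": -0.0365, "rz": 0.2812},
    {"dx": -0.308, "dy": -0.95, "dz": 0, "rx": -0.0191, "ry": -0.0365, "rz": 0.2812}
  ]
}}

```text
t: 39.85
tcp_pos: [0.4967, -0.2397, 0.3262]
tool_rot: [0.997, 0.083, 0.0, 0.0]
force: [-0.1, -0.6, -1.4]
finger_gap: 0.153
gripper_force: 70.6
```

{"op": "move_arm", "data": {
  "targets": [
    {"dx": -0.2295, "dy": -0.709, "dz": 0, "rx": 0, "ry": 0, "rz": 0},
    {"dx": -0.2295, "dy": -0.709, "dz": 0, "rx": 0, "ry": 0, "rz": 0},
    {"dx": -0.2295, "dy": -0.709, "dz": 0, "rx": 0, "ry": 0, "rz": 0},
    {"dx": -0.2295, "dy": -0.709, "dz": 0, "rx": 0, "ry": 0, "rz": 0},
    {"dx": 0, "dy": 0, "dz": -1, "rx": 0, "ry": 0, "rz": 0},
    {"dx": 0, "dy": 0, "dz": -1, "rx": 0, "ry": 0, "rz": 0},
    {"dx": 0, "dy": 0, "dz": -1, "rx": 0, "ry": 0, "rz": 0},
    {"dx": 0, "dy": 0, "dz": -1, "rx": 0, "ry": 0, "rz": 0},
    {"dx": 0, "dy": 0, "dz": -1, "rx": 0, "ry": 0, "rz": 0},
    {"dx": 0, "dy": 0, "dz": -1, "rx": 0, "ry": 0, "rz": 0}
  ]
}}

```text
t: 41.1
tcp_pos: [0.4741, -0.3107, 0.1752]
tool_rot: [0.997, 0.081, 0.0, 0.0]
force: [0.7, -0.1, -2.0]
finger_gap: 0.148
gripper_force: 70.8
```

```bash
python3 - <<'E'
from plan import *
for k in range(4): cams.snapshot("top")
s=sensors.sense();r0=R.from_quat(s["tool_rot"]);p0=s["tcp_pos"]
p=np.radians(-80.7);ky=np.array([np.cos(p),np.sin(p),0]);z=np.array([0,0,-1])
print(s["t"],p0,delta(p0,r0,np.array([.474,-.310,.108]),R.from_matrix(np.stack([np.cross(ky,z),ky,z],1))),s["q"],s["force"])
E
```

```text
41.3 [ 0.47405315 -0.31042515  0.17596516] (array([-2.000e-03,  1.700e-02, -2.719e+00]), array([-0.0008, -0.0003,  0.0007]), np.float64(0.03253054695943428)) [-7.77026411e-01  5.20600328e-01  1.63600841e+00  2.20681129e-04
  9.85383921e-01  6.31690831e-01] [ 0.46274408 -1.32457068 -1.12355061]
```

Aligned over the rest. Lowering the mouth about 10 mm into the pocket, then checking forces.

{"op": "move_arm", "data": {
  "targets": [
    {"dx": 0, "dy": 0, "dz": -0.7, "rx": 0, "ry": 0, "rz": 0},
    {"dx": 0, "dy": 0, "dz": -0.7, "rx": 0, "ry": 0, "rz": 0},
    {"dx": 0, "dy": 0, "dz": -0.7, "rx": 0, "ry": 0, "rz": 0},
    {"dx": 0, "dy": 0, "dz": -0.6, "rx": 0, "ry": 0, "rz": 0},
    {"dx": 0, "dy": 0, "dz": -0.4, "rx": 0, "ry": 0, "rz": 0},
    {"dx": 0, "dy": 0, "dz": -0.3, "rx": 0, "ry": 0, "rz": 0},
    {"dx": 0, "dy": 0, "dz": -0.3, "rx": 0, "ry": 0, "rz": 0},
    {"dx": 0, "dy": 0, "dz": -0.3, "rx": 0, "ry": 0, "rz": 0},
    {"dx": 0, "dy": 0, "dz": 0, "rx": 0, "ry": 0, "rz": 0},
    {"dx": 0, "dy": 0, "dz": 0, "rx": 0, "ry": 0, "rz": 0}
  ]
}}

```text
t: 42.55
tcp_pos: [0.4743, -0.3106, 0.0759]
tool_rot: [0.997, 0.081, 0.0, 0.001]
force: [1.0, -2.3, -4.0]
finger_gap: 0.151
gripper_force: 70.5
```

{"op": "move_arm", "data": {
  "targets": [
    {"dx": 0, "dy": 0, "dz": -0.08, "rx": 0, "ry": 0, "rz": 0},
    {"dx": 0, "dy": 0, "dz": -0.08, "rx": 0, "ry": 0, "rz": 0},
    {"dx": 0, "dy": 0, "dz": -0.08, "rx": 0, "ry": 0, "rz": 0},
    {"dx": 0, "dy": 0, "dz": -0.08, "rx": 0, "ry": 0, "rz": 0},
    {"dx": 0, "dy": 0, "dz": -0.08, "rx": 0, "ry": 0, "rz": 0},
    {"dx": 0, "dy": 0, "dz": -0.08, "rx": 0, "ry": 0, "rz": 0},
    {"dx": 0, "dy": 0, "dz": 0, "rx": 0, "ry": 0, "rz": 0},
    {"dx": 0, "dy": 0, "dz": 0, "rx": 0, "ry": 0, "rz": 0},
    {"dx": 0, "dy": 0, "dz": 0, "rx": 0, "ry": 0, "rz": 0},
    {"dx": 0, "dy": 0, "dz": 0, "rx": 0, "ry": 0, "rz": 0}
  ]
}}

```text
t: 43.8
tcp_pos: [0.4744, -0.3106, 0.0639]
tool_rot: [0.997, 0.081, 0.0, 0.001]
force: [0.8, -5.0, -1.1]
finger_gap: 0.151
gripper_force: 70.6
```

{"op": "move_arm", "data": {
  "targets": [
    {"dx": 0, "dy": 0, "dz": 0, "rx": 0, "ry": 0, "rz": 0},
    {"dx": 0, "dy": 0, "dz": 0, "rx": 0, "ry": 0, "rz": 0},
    {"dx": 0, "dy": 0, "dz": 0, "rx": 0, "ry": 0, "rz": 0},
    {"dx": 0, "dy": 0, "dz": 0, "rx": 0, "ry": 0, "rz": 0},
    {"dx": 0, "dy": 0, "dz": 0, "rx": 0, "ry": 0, "rz": 0},
    {"dx": 0, "dy": 0, "dz": 0, "rx": 0, "ry": 0, "rz": 0},
    {"dx": 0, "dy": 0, "dz": 0, "rx": 0, "ry": 0, "rz": 0},
    {"dx": 0, "dy": 0, "dz": 0, "rx": 0, "ry": 0, "rz": 0},
    {"dx": 0, "dy": 0, "dz": 0, "rx": 0, "ry": 0, "rz": 0},
    {"dx": 0, "dy": 0, "dz": 0, "rx": 0, "ry": 0, "rz": 0}
  ],
  "claw": 50
}}

```text
t: 45.05
tcp_pos: [0.474, -0.3099, 0.0639]
tool_rot: [0.997, 0.081, 0.0, -0.0]
force: [-0.6, 0.3, 0.9]
finger_gap: 0.497
gripper_force: 0.0
```

{"op": "move_arm", "data": {
  "targets": [
    {"dx": 0, "dy": 0, "dz": 0.4, "rx": 0, "ry": 0, "rz": 0},
    {"dx": 0, "dy": 0, "dz": 0.8, "rx": 0, "ry": 0, "rz": 0},
    {"dx": 0, "dy": 0, "dz": 1, "rx": 0, "ry": 0, "rz": 0},
    {"dx": 0, "dy": 0, "dz": 1, "rx": 0, "ry": 0, "rz": 0},
    {"dx": 0, "dy": 0, "dz": 1, "rx": 0, "ry": 0, "rz": 0},
    {"dx": 0, "dy": 0, "dz": 1, "rx": 0, "ry": 0, "rz": 0},
    {"dx": 0, "dy": 0, "dz": 1, "rx": 0, "ry": 0, "rz": 0},
    {"dx": 0, "dy": 0, "dz": 1, "rx": 0, "ry": 0, "rz": 0},
    {"dx": 0, "dy": 0, "dz": 0, "rx": 0, "ry": 0, "rz": 0},
    {"dx": 0, "dy": 0, "dz": 0, "rx": 0, "ry": 0, "rz": 0}
  ]
}}

```text
t: 46.3
tcp_pos: [0.4734, -0.3094, 0.2434]
tool_rot: [0.997, 0.081, -0.0, -0.001]
force: [-0.4, -0.8, -0.3]
finger_gap: 0.498
gripper_force: 0.0
```

```bash
python3 - <<'E'
from plan import *
a=cv2.cvtColor(cams.snapshot("scene"),cv2.COLOR_RGB2BGR);b=cv2.cvtColor(cams.snapshot("top"),cv2.COLOR_RGB2BGR)
o=np.zeros((480,800,3),np.uint8);o[:480,:395]=crop(a,110,220,79,96,5);o[:300,400:800]=crop(b,190,160,50,37,8)[:300,:400][:300] if 0 else cv2.resize(b[160:205,190:250],(400,300),interpolation=cv2.INTER_CUBIC)
cv2.imwrite("pics/e1.png",o)
E
```

```text
(no output)
```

View pics/e1.png

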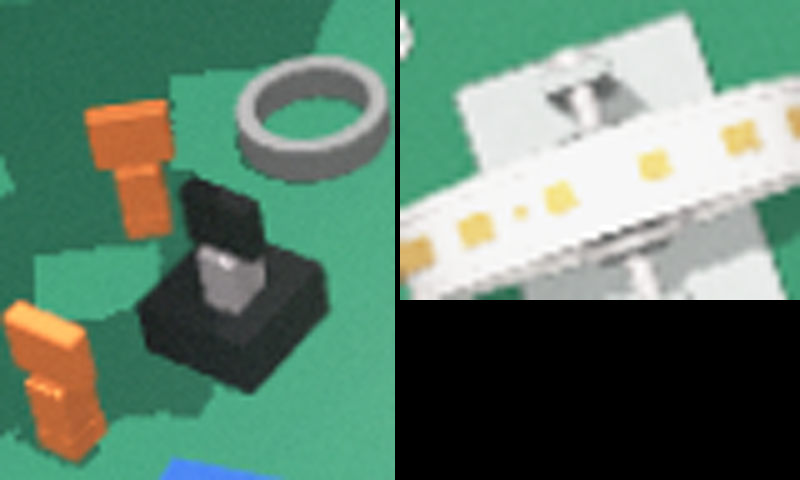

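The black key stands upright in its rest at about (225,245), the look-alikes haven't moved, and both heads on the rim (560,197 and 655,165) have turned. Handing in.

```bash
python3 -c "
from station import order
print(order.sign_off())"
```

```text
the job is handed in; nothing more can be done
None
```

I tightened nipple 1 by about 88° (asked: 90°) and then nipple 2 by about 180° past their felt bites, to within a few degrees (nipple 1's bite is known only to about ±5°), stood the key upright in its rest, let go and handed in at about 46 s; no verdict came back.

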